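# Tilt a mounting rail out of the stock box and lay it on the panel brackets

## Task

Get the steel mounting rail out of the stock box: it lies on the box's floor, half of it beneath the small-parts tray, so raise its free end, tip it out through the slot in the box's end wall and draw it clear without dragging the box along. Then lay the rail in the two raised brackets on the panel plate, open side up, with about the same length sticking out at each end, and let go of it. Leave the solder spool, the screwdriver and the meter where they are.

Things in the scene. Friction and masses are not known exactly. Their poses are not given: they have to be found in the camera images.
- rail_mid (a point): Centre (mid-length, mid-width, mid-height) of the loose mounting rail: plated steel top-hat section 200 mm long (x), 35 mm wide over its flanges (y), 15 mm high (z, up out of its open side), about 0.2 kg. It starts flat on the box floor, open side up, off-centre by up to 18 mm and turned by up to 0.07 rad to the box, its +x half under the tray. Grip it across its 35 mm width.
- rail_front (a point): Centre of the rail's -x end face, 100 mm from rail_mid; it starts 3 to 12 mm behind the slot wall, in the open part of the box.
- rail_back (a point): Centre of the rail's +x end face, 100 mm from rail_mid; it starts under the tray.
- box: Stock box, dark sheet steel, about 2 kg, standing loose on the bench, slot towards the middle of the bench. 223 mm long (x), 200 mm wide (y), 70 mm high, walls and floor 4 mm (floor top 4 mm above the bench, inside 215 x 192 mm). Origin: centre of its underside. The slot is in its -x end wall.
- slot (a point): Centre of the slot in the box's -x end wall, half-way through the 4 mm wall, 45 mm above the bench; axes as the box: x points from the slot into the box, z up. A closed opening 50 mm wide (y) and 30 mm high: sill 30 mm, upper edge 60 mm above the bench, wall top 70 mm.
- tray_edge (a point): Middle of the lower front edge of the grey small-parts tray fixed in the box's back part, 42 mm above the bench (38 mm above the box floor), 115 mm behind the inner face of the slot wall; axes as the box. The tray runs from here to the back wall over the whole inner width; rim 68 mm above the bench, contents no higher. Between slot wall and tray the box is open above.
- rest (a point): Point half-way between the two raised brackets of the panel, at the level of their seats, 45 mm above the bench. x: the line along which the rail is to lie (either end first); z up. Flat seats at x = -45 and +45 mm, each 20 mm long in x, between upright ears 44 mm apart inside (y) and 8 mm high. Once the rail is laid in, rail_mid is 7.5 mm above this point.
- panel: Aluminium panel plate carrying the brackets, 250 (x) x 200 (y) x 3 mm, fixed to the bench; origin at the centre of its underside, 45 mm below point rest, same axes. A terminal strip 29 mm high and 150 mm long lies on it at y = -95 to -73 mm.
- spool: Loose metal solder spool standing on end, 58 mm across, 38 mm high; origin at the centre of its underside. Not to be disturbed.
- screwdriver: Loose screwdriver, 140 mm long, lying flat on the bench nearer the robot than box and panel; x along it. Not to be disturbed.
- meter: Loose hand-held multimeter, 130 x 70 x 40 mm, lying on the bench beyond the panel; origin at the centre of its underside, x along its length. Not to be disturbed.

How it is judged:
By the outcome, as a careful person would: the job done as asked, in the order asked, and still so for the second after the job is handed in, with the robot touching nothing.
It also fails if it takes over 61 s, if anything falls off the work surface, if the arm or the gripper's body presses on something with over 40 N, if the wrist force passes 120 N, or if a joint passes its speed limit or range.

## Robot

A 7-joint arm with a two-finger parallel gripper is mounted at the origin on the work surface. World frame = base frame: x ahead of the robot, y to its left, z up, the work surface at z = 0. Lengths are in m, angles in rad, forces in N, time in s.
With the tool pointing down it reaches from about 0.425 to 0.925 m from the base axis. Payload 6.8 kg.
Tool frame: the origin (TCP) lies at the centre of the arm's flange, where the gripper is bolted on; the fingertips stand 173 mm ahead of it and the grasp point (between the pads) lies 155 mm ahead of it (r.hold_point_z is the distance from the TCP to the grasp point, in m); z points along the fingers, x is the direction in which the jaws open and shut, and the axes are right-handed (so a half turn about z gives the same grasp; the last joint's range is limited). The gripper opens to 85 mm and grips with 20 to 120 N. Pads are 22 mm wide; open, the fingers measure 114 mm over their backs; the gripper's body (76 mm by 85 mm) begins 54 mm behind the grasp point. The pads swing forward as they close: fully open they stand 13 mm farther back than shut.
Start: joints at [-0.108, 0.477, 0.022, 1.555, -0.011, 1.109, -0.083], TCP at [0.675, 0, 0.405] pointing down, gripper open.
Joint ranges: [-2.96, 2.96], [-0.34, 2.1], [-1.41, 1.46], [0.24, 2.44], [-1.37, 4.51], [0.17, 1.92], [-2.96, 2.96]. Speed limits (rad/s): [2.39, 2.39, 3.14, 3.14, 3.14, 3.14, 3.14].

## Interface

Orientations are given as a rotation vector (axis times angle).
In Python, from bench import r gives the robot as it stands.
- The arm moves only by the tool apply_moves, never from a script. Its arguments are lists of equal length, an entry for each row: "dp": the shift along the tool's x, y, z scaled (see below), a list of three; "twist": the turn, a rotation vector about the tool's x, y, z scaled (see below), a list of three; "jaw": the closure in counts, from 0 (fully open) to 255 (shut). In form: {"dp": [[x, y, z], ...], "twist": [[rx, ry, rz], ...], "jaw": [jaw, ...]}. A call has 1 to 20 rows; each row shifts and turns the pose as measured when the row begins, along the tool's axes as they then stand; what a row does not reach is not made up. The controller multiplies each number of a shift by 12 cm and each number of a turn by 120 degrees. A row lasts 1/10 s, in which the tool goes at most 50 mm and 8.59 degrees, less where a joint would pass 70% of its speed; a pose out of reach is approached as far as the arm can. A call with a number of a shift or a turn outside -1 to 1 is refused whole. A call with a gripper value outside its range is refused whole. The fingers move at their own pace and stop on an object; "grip_force" is the grip in N (left out, the last holds). Time passes only in rows, so rows that do not move let the fingers close. It gives the time, the measured TCP pose, the force and the opening at its end, in the units of the state.
- r.get_obs(): the state, without advancing time (a new reading comes with each control period).
- r.grab_frame(name): name is "scene" or "side" or "wrist"; returns a dict with "color" (420x560x3 uint8, red, green, blue), "z_map" (420x560 float32, m along the optical axis (not along the pixel's ray), 0 where there is no reading), "intrinsics" (3x3 intrinsics, pixels), "dist_coeffs" ([k1, k2, p1, p2, k3] as OpenCV has them; the pictures are not rectified), "R" (3x3) and "t" (3): a world point X has camera coordinates R X + t; the wrist camera has in their place "hand_eye" (4x4, takes a point from camera to tool coordinates, whose origin is the TCP and whose axes are the tool frame's). Camera axes: x right, y down, z forward; pixel columns grow to the right and rows downward; lengths in m; the calibration is good to about 2 mm. A picture is of the moment at which its call begins: read the wrist's pose just before it.
- r.hand_in(): hands the job in, once; it reports no verdict.
The state is a dict: "clock": time; "joints": joint angles; "qvel": joint speeds; "tau": joint torques, N m; "tcp_pos": TCP position; "orientation": TCP orientation; "contact_force": force on the tool from outside, world axes, zero at the start; "moment": the same for the moment, N m; "grip_width": finger opening in m.
Only numpy, scipy, OpenCV 4.12 (cv2) and the standard library are available. Lean on these libraries where they do the work, as an engineer would, in place of code of your own. Each camera call takes 0.05 s, during which the arm holds its last target.

## Working session

There is one attempt and no reset: what is moved stays moved. The work goes in short steps, Python scripts to look and compute and a tool call to move; the robot and the scene stay as the last step left them, time stands still between calls to the robot, and variables do not carry over. Pictures are saved under pics/ and viewed, and the job is handed in when it is done.

Besides the shell and the picture viewer there is one more tool, called as a command line: name --argument value ..., lists and objects as JSON in quotes. apply_moves: Moves the arm, as the interface text tells. Shifts and turns lie within -1 to 1; 1 stands for 12 cm of shift or 120 degrees of turn. Its arguments: {"type":"object","properties":{"dp":{"type":"array"},"twist":{"type":"array"},"jaw":{"type":"array"},"grip_force":{"type":"number"}},"required":["dp","twist","jaw"]}

```bash
ls; mkdir -p pics; python3 - <<'E'
from bench import r
import cv2,numpy as np
o=r.get_obs();print(o)
for n in ["scene","side","wrist"]:
    f=r.grab_frame(n);cv2.imwrite(f"pics/{n}0.png",f["color"][:,:,::-1])
    np.savez(f"{n}0.npz",**f)
    print(n,{k:np.round(f[k],4).tolist() for k in f if k not in("color","z_map")})
E
```

```text
pics
{'clock': 0.0, 'joints': array([-0.10812369,  0.47781623,  0.02234441,  1.55646809, -0.01148839,
        1.10930342, -0.08306989]), 'qvel': array([ 0.00015064, -0.00352189,  0.00125827, -0.00050049, -0.00078798,
       -0.00035583, -0.00041898]), 'tau': array([-5.45967814e-04, -5.96443820e+01,  1.60769675e+00, -2.81194621e+01,
        1.24063640e-02,  9.39900521e-03,  2.20753498e-05]), 'tcp_pos': array([6.74719161e-01, 2.00188595e-05, 4.03707681e-01]), 'orientation': array([ 3.14143908e+00,  1.19772589e-04, -2.92241576e-03]), 'contact_force': array([ 0.18622759, -0.03364744, -0.09710773]), 'moment': array([-0.03042452,  0.05236274,  0.03345054]), 'grip_width': 0.08550446250288889}
scene {'intrinsics': [[429.0929, 0.0, 285.0893], [0.0, 429.0929, 213.5363], [0.0, 0.0, 1.0]], 'dist_coeffs': [-0.0855, 0.0, 0.0, 0.0, 0.0], 'R': [[-0.0847, 0.9964, 0.0032], [0.56, 0.0503, -0.827], [-0.8241, -0.0683, -0.5623]], 't': [-0.012, -0.2546, 1.5082]}
side {'intrinsics': [[416.9474, 0.0, 275.6886], [0.0, 416.9474, 208.3893], [0.0, 0.0, 1.0]], 'dist_coeffs': [-0.0398, 0.0, 0.0, 0.0, 0.0], 'R': [[-0.9916, -0.1287, -0.0083], [-0.0665, 0.5648, -0.8226], [0.1106, -0.8151, -0.5686]], 't': [0.5874, 0.0531, 0.8453]}
wrist {'intrinsics': [[375.744, 0.0, 276.1005], [0.0, 375.744, 208.5367], [0.0, 0.0, 1.0]], 'dist_coeffs': [-0.0866, 0.0, 0.0, 0.0, 0.0], 'hand_eye': [[1.0, 0.0015, 0.0006, 0.0013], [-0.0016, 0.9579, 0.2872, -0.073], [-0.0001, -0.2872, 0.9579, 0.03], [0.0, 0.0, 0.0, 1.0]]}
```

View pics/scene0.png

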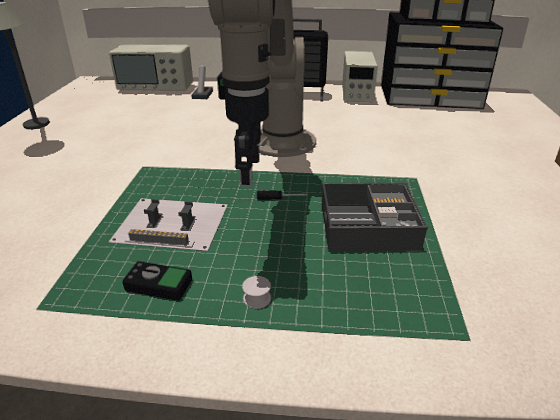

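View pics/side0.png

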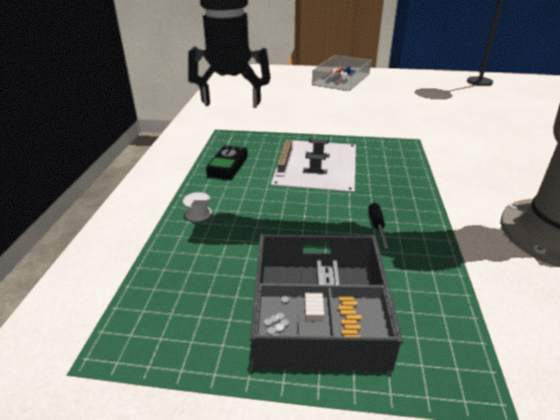

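View pics/wrist0.png

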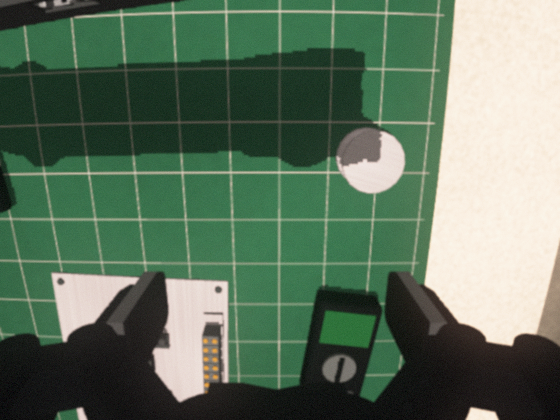

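```bash
cat > h.py <<'E'
import numpy as np,cv2
from scipy.spatial.transform import Rotation as Rn
def ext(f,obs=None):
    if "R" in f: return f["R"],f["t"]
    H=f["hand_eye"]; Rt=Rn.from_rotvec(obs["orientation"]).as_matrix()
    Rc=Rt@H[:3,:3]; c=Rt@H[:3,3]+obs["tcp_pos"]
    return Rc.T,-Rc.T@c
def rays(f,uv):
    n=cv2.undistortPoints(np.asarray(uv,float).reshape(-1,1,2),f["intrinsics"],f["dist_coeffs"]).reshape(-1,2)
    return np.c_[n,np.ones(len(n))]
def plane(f,uv,z,obs=None):
    R,t=ext(f,obs); d=rays(f,uv)@R; c=-R.T@t
    return c+d*((z-c[2])/d[:,2])[:,None]
def cloud(f,obs=None):
    R,t=ext(f,obs); h,w=f["z_map"].shape
    u,v=np.meshgrid(np.arange(w),np.arange(h))
    p=rays(f,np.c_[u.ravel(),v.ravel()])*f["z_map"].reshape(-1,1)
    return ((p-t)@R).reshape(h,w,3)
def proj(f,X,obs=None):
    R,t=ext(f,obs)
    return cv2.projectPoints(np.asarray(X,float).reshape(-1,3),cv2.Rodrigues(R)[0],t,f["intrinsics"],f["dist_coeffs"])[0].reshape(-1,2)
E
python3 - <<'E'
from h import *
for n in["scene","side"]:
    f=dict(np.load(n+"0.npz"));P=cloud(f);ok=f["z_map"]>0
    x,y,z=P[...,0],P[...,1],P[...,2]
    base=ok&(x>.3)&(x<1)&(abs(y)<.5)
    print(n,'bench z',np.median(z[base&(abs(z)<.02)]))
    m=(base&(z>.012)&(z<.085)).astype(np.uint8)
    k,l,s,c=cv2.connectedComponentsWithStats(m)
    for i in range(1,k):
        if s[i,4]<60: continue
        q=P[l==i]; 
        rct=cv2.minAreaRect(q[:,:2].astype(np.float32)*1000)
        print(s[i],q.min(0).round(3),q.max(0).round(3),np.round(rct[0]),np.round(rct[1]),round(rct[2],1))
E
```

```text
scene bench z 4.516611297534747e-06
[ 322  182  106   67 5366] [0.374 0.143 0.012] [0.602 0.385 0.073] [487. 265.] [213. 227.] 5.5
[257 190  51   8 218] [ 0.368 -0.033  0.012] [0.397 0.105 0.027] [381.  36.] [ 27. 138.] 3.2
[144 199  16  23 231] [ 0.488 -0.295  0.012] [ 0.542 -0.271  0.055] [ 515. -283.] [22. 55.] 88.0
[178 201  15  23 214] [ 0.49  -0.206  0.012] [ 0.548 -0.183  0.054] [ 519. -194.] [21. 57.] 88.0
[128 229  60  14 583] [ 0.586 -0.315  0.012] [ 0.614 -0.171  0.031] [ 601. -243.] [145.  24.] 87.5
[ 122  261   70   37 1730] [ 0.706 -0.263  0.012] [ 0.789 -0.128  0.043] [ 747. -195.] [130.  72.] 83.3
[242 276  29  27 575] [ 0.736 -0.01   0.012] [0.793 0.047 0.04 ] [765.  18.] [57. 56.] 6.1
side bench z 0.0015563289860661697
[305 136  24  35 454] [ 0.489 -0.298  0.012] [ 0.544 -0.183  0.056] [ 516. -240.] [116.  52.] 87.8
[277 140  15  32 266] [ 0.589 -0.316  0.012] [ 0.612 -0.169  0.033] [ 600. -242.] [147.  19.] 87.6
[205 145  43  32 898] [ 0.702 -0.264  0.012] [ 0.786 -0.127  0.044] [ 745. -195.] [132.  72.] 81.6
[183 193  27  23 471] [ 0.734 -0.011  0.012] [0.791 0.046 0.041] [762.  18.] [56. 56.] 8.2
[368 203  20  46 352] [ 0.363 -0.036  0.012] [0.394 0.103 0.028] [374.  33.] [ 24. 140.] 8.8
[  249   234   154   134 15207] [0.375 0.141 0.012] [0.599 0.386 0.074] [487. 263.] [206. 228.] 5.4
```

apply_moves --dp '[[-0.26, -0.3, 0.05], [-0.26, -0.3, 0.05], [-0.26, -0.3, 0.05], [-0.26, -0.3, 0.05], [-0.26, -0.3, 0.05], [-0.26, -0.3, 0.05], [0, 0, 0], [0, 0, 0]]' --twist '[[0, 0, -0.008], [0, 0, -0.008], [0, 0, -0.008], [0, 0, -0.008], [0, 0, -0.008], [0, 0, -0.008], [0, 0, 0], [0, 0, 0]]' --jaw '[0, 0, 0, 0, 0, 0, 0, 0]'

```text
clock: 0.95
tcp_pos: [0.4711, 0.2132, 0.3638]
orientation: [3.134, 0.161, -0.004]
contact_force: [0.0, 0.1, 0.6]
grip_width: 0.0855
```

```bash
python3 - <<'E'
from bench import r
from h import *
import pickle
o=r.get_obs();f=r.grab_frame("wrist");pickle.dump((o,f),open("w1.pkl","wb"))
print(o["clock"],o["tcp_pos"],o["orientation"],o["qvel"].round(3))
cv2.imwrite("pics/w1.png",f["color"][:,:,::-1])
E
```

```text
0.95 [0.47112137 0.21321673 0.36382519] [ 3.13415411  0.16125917 -0.00383856] [-0.044 -0.009 -0.037  0.029 -0.021 -0.001 -0.012]
```

View pics/w1.png

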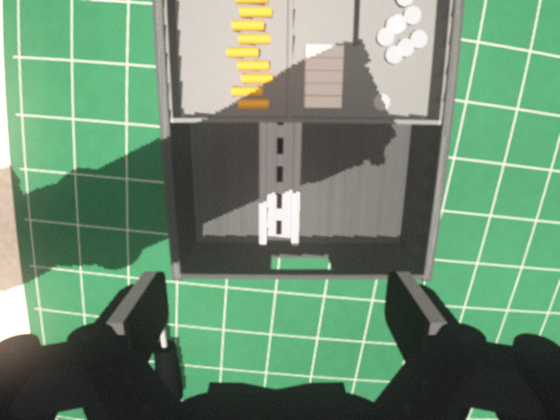

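```bash
python3 - <<'E'
from h import *
import pickle
o,f=pickle.load(open("w1.pkl","rb"))
P=cloud(f,o);z=P[...,2]
img=f["color"][:,:,::-1]
cv2.imwrite("pics/w1z.png",cv2.resize(img[110:290,150:450],None,fx=2.6,fy=2.6,interpolation=cv2.INTER_CUBIC))
for v in (240,225,210,190,170,150,130):
    print(v,[(u,round(1000*z[v,u])) for u in range(248,314,3)])
rim=(z>.066)&(z<.074)&(np.arange(420)[:,None]>60)&(P[...,1]<.30)
print(np.percentile(z[rim],[5,50,95]))
# slot-wall rim and rail mask
fl=(z>.0155)&(z<.023)&(P[...,1]>.14)&(P[...,1]<.28)
ys,xs=np.nonzero(fl);print(xs.min(),xs.max(),ys.min(),ys.max(),len(xs))
for v in range(125,250,15):
    c=np.nonzero(fl[v])[0]; print(v,c.min() if len(c) else 0,c.max() if len(c) else 0,len(c))
E
```

```text
240 [(248, 5), (251, 5), (254, 6), (257, 6), (260, 19), (263, 20), (266, 19), (269, 5), (272, 5), (275, 5), (278, 5), (281, 5), (284, 5), (287, 5), (290, 5), (293, 20), (296, 20), (299, 5), (302, 6), (305, 5), (308, 5), (311, 6)]
225 [(248, 4), (251, 3), (254, 5), (257, 5), (260, 19), (263, 19), (266, 20), (269, 8), (272, 7), (275, 6), (278, 7), (281, 7), (284, 7), (287, 6), (290, 7), (293, 20), (296, 20), (299, 21), (302, 4), (305, 5), (308, 5), (311, 6)]
210 [(248, 4), (251, 4), (254, 6), (257, 6), (260, 19), (263, 20), (266, 20), (269, 6), (272, 7), (275, 6), (278, 7), (281, 6), (284, 7), (287, 7), (290, 6), (293, 19), (296, 19), (299, 19), (302, 4), (305, 5), (308, 5), (311, 5)]
190 [(248, 7), (251, 5), (254, 4), (257, 7), (260, 20), (263, 21), (266, 21), (269, 7), (272, 6), (275, 6), (278, 6), (281, 6), (284, 6), (287, 7), (290, 7), (293, 16), (296, 20), (299, 21), (302, 5), (305, 5), (308, 4), (311, 5)]
170 [(248, 5), (251, 5), (254, 6), (257, 6), (260, 21), (263, 20), (266, 20), (269, 6), (272, 7), (275, 6), (278, 5), (281, 5), (284, 6), (287, 6), (290, 7), (293, 7), (296, 19), (299, 21), (302, 5), (305, 5), (308, 5), (311, 4)]
150 [(248, 6), (251, 5), (254, 5), (257, 6), (260, 19), (263, 20), (266, 20), (269, 7), (272, 6), (275, 6), (278, 6), (281, 7), (284, 6), (287, 6), (290, 6), (293, 7), (296, 20), (299, 21), (302, 5), (305, 5), (308, 5), (311, 4)]
130 [(248, 4), (251, 6), (254, 5), (257, 5), (260, 20), (263, 21), (266, 19), (269, 7), (272, 5), (275, 6), (278, 6), (281, 7), (284, 7), (287, 6), (290, 7), (293, 5), (296, 20), (299, 20), (302, 4), (305, 5), (308, 5), (311, 5)]
[0.06724364 0.07051812 0.07195206]
184 418 122 251 3081
125 185 418 18
140 185 416 18
155 186 416 21
170 188 414 19
185 188 413 21
200 189 411 21
215 191 408 18
230 192 408 19
245 192 406 19
```

View pics/w1z.png

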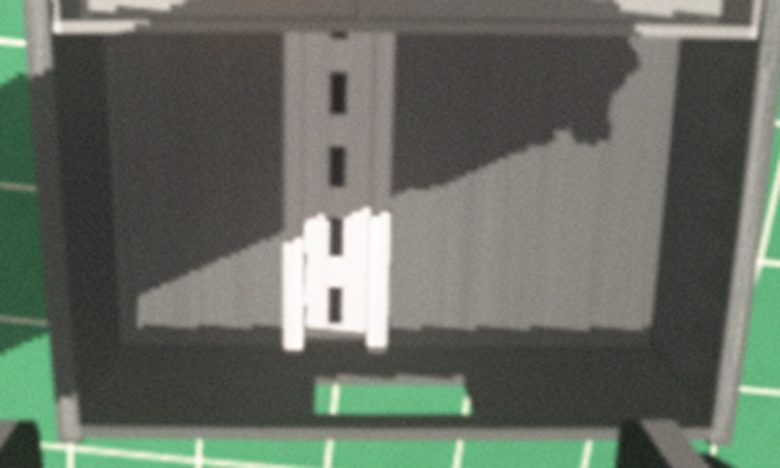

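```bash
python3 - <<'E'
from h import *
import pickle
o,f=pickle.load(open("w1.pkl","rb"))
P=cloud(f,o);z=P[...,2]
fl=(z>.0155)&(z<.023)
L=[];Rr=[]
for v in range(126,240):
    c=np.nonzero(fl[v,245:315])[0]+245
    if len(c): L.append((c.min()-.5,v));Rr.append((c.max()+.5,v))
a=plane(f,L,.019,o);b=plane(f,Rr,.019,o)
pa=np.polyfit(a[:,1],a[:,0],1);pb=np.polyfit(b[:,1],b[:,0],1)
print("edges slopes",pa,pb,"x at y=.2",np.polyval(pa,.2),np.polyval(pb,.2))
for u in (261,263,265,294,296,298):
    c=np.nonzero(fl[200:262,u])[0]+200; print(u,c.max(), plane(f,[[u,c.max()+.5]],.019,o).round(4))
# slot
C=lambda x,y:(150+x/2.6-.3,110+y/2.6-.3)
print("sill",plane(f,[C(315,380),C(468,380)],.030,o).round(4))
print("lip",plane(f,[C(315,415),C(468,415)],.060,o).round(4))
# rim of slot wall outer corners z=.07, tray front edge
print("rim",plane(f,[C(60,438),C(735,438),C(60,428),C(735,428)],.07,o).round(4))
print("tray rim",plane(f,[C(55,32),C(757,38)],.068,o).round(4))
# rim by depth: rect fit
rim=(z>.0665)&(z<.0745)&(P[...,1]>.13)&(P[...,1]<.25)
q=P[rim][:,:2]
s=np.array([-np.sin(.096),np.cos(.096)]);n=np.array([s[1],-s[0]])
print("along",np.percentile(q@s,[.5,1,2,5]),"across",np.percentile(q@n,[.5,1,99,99.5]))
E
```

```text
edges slopes [-0.09232782  0.47698245] [-0.09442337  0.51261915] x at y=.2 0.45851688265386026 0.493734471927426
261 250 [[0.4645 0.1498 0.019 ]]
263 250 [[0.4663 0.1499 0.019 ]]
265 250 [[0.4681 0.1501 0.019 ]]
294 250 [[0.4942 0.1529 0.019 ]]
296 250 [[0.4961 0.1531 0.019 ]]
298 250 [[0.4979 0.1533 0.019 ]]
sill [[0.4736 0.1503 0.03  ]
 [0.5251 0.1557 0.03  ]]
lip [[0.4739 0.152  0.06  ]
 [0.5209 0.1569 0.06  ]]
rim [[0.3977 0.1408 0.07  ]
 [0.6015 0.1619 0.07  ]
 [0.3977 0.1441 0.07  ]
 [0.6007 0.1652 0.07  ]]
tray rim [[0.3928 0.2606 0.068 ]
 [0.5816 0.2795 0.068 ]]
along [0.10176321 0.10223292 0.10265608 0.10329359] across [0.40891042 0.40913974 0.61291043 0.61315996]
```

apply_moves --dp '[[0.008, -0.048, 0.3], [0.008, -0.048, 0.3], [0.008, -0.048, 0.3], [0.008, -0.048, 0.3], [0, 0, 0.2], [0, 0, 0]]' --twist '[[0, 0, 0], [0, 0, 0], [0, 0, 0], [0, 0, 0], [0, 0, 0], [0, 0, 0]]' --jaw '[0, 0, 0, 0, 0, 0]'

```text
clock: 1.6
tcp_pos: [0.4814, 0.2314, 0.1923]
orientation: [3.137, 0.138, 0.011]
contact_force: [-0.5, 0.4, 0.5]
grip_width: 0.0856
```

apply_moves --dp '[[-0.068, -0.046, 0.06], [0, 0, 0.06], [0, 0, 0]]' --twist '[[0, 0, 0], [0, 0, 0], [0, 0, 0]]' --jaw '[0, 0, 0]'

```text
clock: 1.9
tcp_pos: [0.4746, 0.2353, 0.1788]
orientation: [3.137, 0.132, 0.016]
contact_force: [-0.8, -0.3, 0.2]
grip_width: 0.0853
```

```bash
cat > snap.py <<'E'
from bench import r
from h import *
import pickle,sys
o=r.get_obs()
print(o["clock"],o["tcp_pos"].round(4),o["orientation"].round(4),"F",o["contact_force"].round(1),"M",o["moment"].round(2),"w",o["grip_width"].round(4))
ims=[]
for n in sys.argv[2:]:
    f=r.grab_frame(n);pickle.dump((o,f),open(f"{sys.argv[1]}_{n}.pkl","wb"))
    cv2.imwrite(f"pics/{sys.argv[1]}_{n}.png",f["color"][:,:,::-1])
E
python3 snap.py a side wrist
python3 -c "
import cv2
i=cv2.imread('pics/a_side.png')[200:390,220:420];cv2.imwrite('pics/a_sidez.png',cv2.resize(i,None,fx=3,fy=3))"
```

```text
Traceback (most recent call last):
  File "snap.py", line 5, in <module>
    print(o["clock"],o["tcp_pos"].round(4),o["orientation"].round(4),"F",o["contact_force"].round(1),"M",o["moment"].round(2),"w",o["grip_width"].round(4))
                                                                                                                                  ^^^^^^^^^^^^^^^^^^^^^
AttributeError: 'float' object has no attribute 'round'
[ WARN:0@0.017] global loadsave.cpp:275 findDecoder imread_('pics/a_side.png'): can't open/read file: check file path/integrity
Traceback (most recent call last):
TypeError: 'NoneType' object is not subscriptable
```

```bash
sed -i 's/o\["grip_width"\].round(4)/round(o["grip_width"],4)/' snap.py
python3 snap.py a side wrist
python3 -c "
import cv2
i=cv2.imread('pics/a_side.png')[200:390,220:420];cv2.imwrite('pics/a_sidez.png',cv2.resize(i,None,fx=3,fy=3))"
```

```text
1.9 [0.4746 0.2353 0.1788] [3.1373 0.1318 0.0156] F [-0.8 -0.3  0.2] M [-0.03 -0.02 -0.  ] w 0.0853
```

View pics/a_sidez.png

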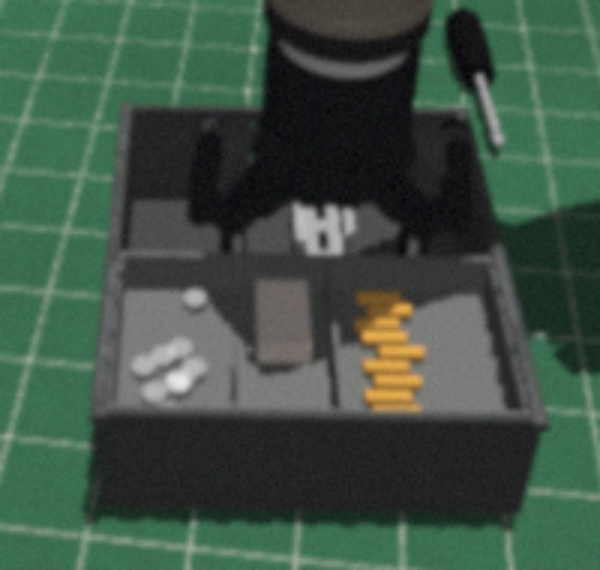

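View pics/a_wrist.png

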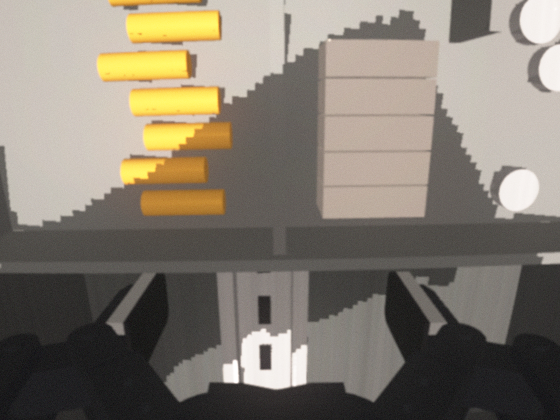

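```bash
cat > go.py <<'E'
# python3 go.py gx gy gz yaw pitchdeg : needed shift of grasp pt -> dp of tcp/twist units in current tool frame
from bench import r
from h import *
import sys
def tgtR(yaw,pitch): # pitch>0: front (-y) up; rotation about tool x
    return Rn.from_euler("z",yaw).as_matrix()@np.diag([1.,-1,-1])@Rn.from_euler("x",-pitch,degrees=True).as_matrix()
o=r.get_obs(); Rt=Rn.from_rotvec(o["orientation"]).as_matrix()
g=o["tcp_pos"]+Rt[:,2]*r.hold_point_z
yaw=np.arctan2(Rt[1,0],Rt[0,0])
print("t",round(o["clock"],2),"grasp",g.round(4),"z",Rt[:,2].round(4),"yaw",round(yaw,4),"F",o["contact_force"].round(1),"M",o["moment"].round(2),"w",round(o["grip_width"],4))
if len(sys.argv)>5:
    a=list(map(float,sys.argv[1:6])); Rg=tgtR(a[3],a[4])
    tw=Rn.from_matrix(Rt.T@Rg).as_rotvec()
    tcp=np.array(a[:3])-Rg[:,2]*r.hold_point_z
    d=Rt.T@(tcp-o["tcp_pos"])
    print("dp units",(d/.12).round(4),"twist units",(np.degrees(tw)/120).round(4),"mm",np.linalg.norm(d)*1000,"deg",np.degrees(np.linalg.norm(tw)))
E
python3 go.py 0.4727 0.2362 0.024 0.094 0
python3 - <<'E'
from h import *
import pickle
o,f=pickle.load(open("a_wrist.pkl","rb"))
print(plane(f,[(218,290),(308,290),(218,320),(308,320)],.019,o).round(4))
E
```

```text
t 2.0 grasp [0.4764 0.2356 0.0248] z [ 1.070e-02 -3.000e-04 -9.999e-01] yaw 0.0843 F [-0.5 -0.1  0.2] M [ 0.04 -0.01  0.03] w 0.0859
dp units [-0.0168 -0.0063  0.0066] twist units [ 0.0006 -0.0051 -0.0046] mm 2.2937632411999274 deg 0.8280649593434025
[[0.4551 0.2343 0.019 ]
 [0.4899 0.2372 0.019 ]
 [0.4555 0.2208 0.019 ]
 [0.4914 0.2237 0.019 ]]
```

apply_moves --dp '[[-0.017, -0.006, 0.007], [0, 0, 0], [0, 0, 0], [0, 0, 0], [0, 0, 0], [0, 0, 0], [0, 0, 0], [0, 0, 0]]' --twist '[[0, -0.005, -0.005], [0, 0, 0], [0, 0, 0], [0, 0, 0], [0, 0, 0], [0, 0, 0], [0, 0, 0], [0, 0, 0]]' --jaw '[0, 255, 255, 255, 255, 255, 255, 255]' --grip_force 80

```text
clock: 2.8
tcp_pos: [0.4734, 0.2365, 0.1813]
orientation: [-3.138, -0.15, -0.004]
contact_force: [0.1, -0.7, 0.8]
grip_width: 0.0328
```

```bash
python3 go.py 0.4727 0.2362 0.040 0.094 9.3; python3 snap.py b wrist
```

```text
t 2.8 grasp [0.4738 0.2366 0.0266] z [ 2.8e-03  6.0e-04 -1.0e+00] yaw 0.0954 F [ 0.1 -0.7  0.8] M [-0.02  0.09 -0.08] w 0.0328
dp units [-0.0052 -0.2062 -0.0944] twist units [-0.0776 -0.0014  0.0006] mm 27.223243888525 deg 9.319445467676953
2.8 [0.4734 0.2365 0.1813] [-3.1376 -0.1498 -0.0045] F [ 0.1 -0.7  0.8] M [-0.02  0.09 -0.08] w 0.0328
```

View pics/b_wrist.png

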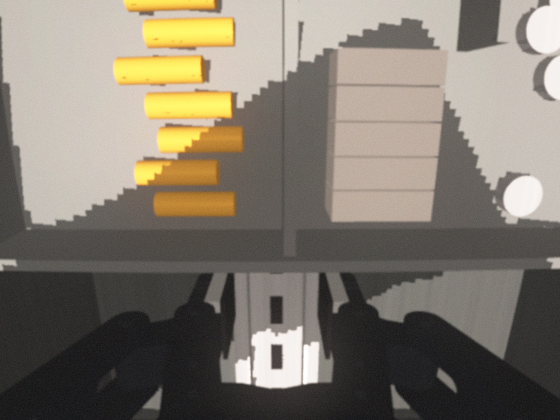

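```bash
python3 go.py 0.4736 0.2388 0.037 0.0954 4.6
```

```text
t 2.85 grasp [0.4738 0.2366 0.0266] z [ 2.8e-03  6.0e-04 -1.0e+00] yaw 0.0954 F [-1.3 -0.4  0.9] M [0.04 0.07 0.  ] w 0.0329
dp units [ 0.0041 -0.1221 -0.0822] twist units [-0.0385 -0.0014 -0.    ] mm 17.672129191675786 deg 4.619261434241314
```

apply_moves --dp '[[0.002, -0.06, -0.041], [0.002, -0.061, -0.045], [0, 0, 0]]' --twist '[[-0.019, -0.001, 0], [-0.019, 0, 0], [0, 0, 0]]' --jaw '[255, 255, 255]'

```text
clock: 3.15
tcp_pos: [0.4723, 0.2508, 0.1909]
orientation: [3.056, 0.144, 0.005]
contact_force: [-0.8, 0.7, -2.3]
grip_width: 0.0325
```

```bash
python3 go.py 0.4734 0.2405 0.047 0.0954 9.3; python3 go.py 0.4913 0.2422 0.047 0.0954 9.3
```

```text
t 3.15 grasp [0.4734 0.2382 0.0367] z [ 0.0073 -0.0818 -0.9966] yaw 0.0939 F [-0.8  0.7 -2.3] M [0.25 0.03 0.01] w 0.0325
dp units [ 0.0005 -0.1152 -0.0831] twist units [-0.0382  0.0003 -0.0007] mm 17.04690933545081 deg 4.587756397234998
t 3.15 grasp [0.4734 0.2382 0.0367] z [ 0.0073 -0.0818 -0.9966] yaw 0.0939 F [-0.8  0.7 -2.3] M [0.25 0.03 0.01] w 0.0325
dp units [ 0.1504 -0.1153 -0.0832] twist units [-0.0382  0.0003 -0.0007] mm 24.835199307648846 deg 4.587756397234998
```

apply_moves --dp '[[0, -0.056, -0.041], [0, -0.058, -0.044], [0.05, 0, 0], [0.05, 0, 0], [0.05, 0, 0], [0, 0, 0]]' --twist '[[-0.019, 0, 0], [-0.019, 0, 0], [0, 0, 0], [0, 0, 0], [0, 0, 0], [0, 0, 0]]' --jaw '[255, 255, 255, 255, 255, 255]'

```text
clock: 3.75
tcp_pos: [0.4902, 0.2645, 0.1975]
orientation: [2.978, 0.138, 0.006]
contact_force: [0.3, 0.9, -1.6]
grip_width: 0.033
```

```bash
python3 go.py 0.4913 0.2422 0.047 0.0954 9.3; python3 snap.py c wrist side scene; python3 -c "
import cv2,numpy as np
i=cv2.imread('pics/c_side.png')[200:390,220:420];j=cv2.imread('pics/c_scene.png')[150:270,280:460]
i=cv2.resize(i,None,fx=3,fy=3)[:480];j=cv2.resize(j,(720,480))
cv2.imwrite('pics/cz.png',i);cv2.imwrite('pics/cz2.png',j)"
```

```text
t 3.75 grasp [0.492  0.2398 0.0448] z [ 0.0116 -0.1597 -0.9871] yaw 0.0925 F [ 0.3  0.9 -1.6] M [ 0.45 -0.08 -0.01] w 0.033
dp units [-0.0087 -0.0192 -0.021 ] twist units [-0.0008  0.0018 -0.0011] mm 3.5713201276282343 deg 0.26725094162524377
3.75 [0.4902 0.2645 0.1975] [2.9777 0.1381 0.0062] F [ 0.3  0.9 -1.6] M [ 0.45 -0.08 -0.01] w 0.033
```

View pics/c_wrist.png

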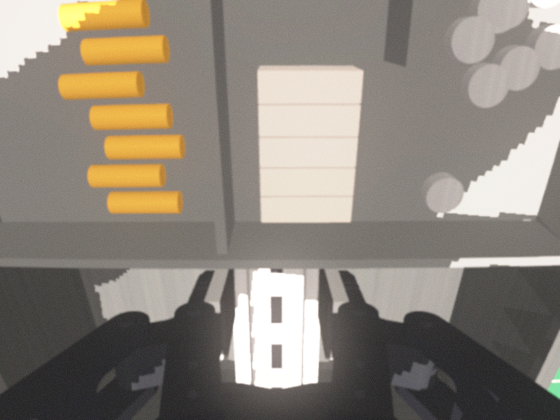

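View pics/cz.png

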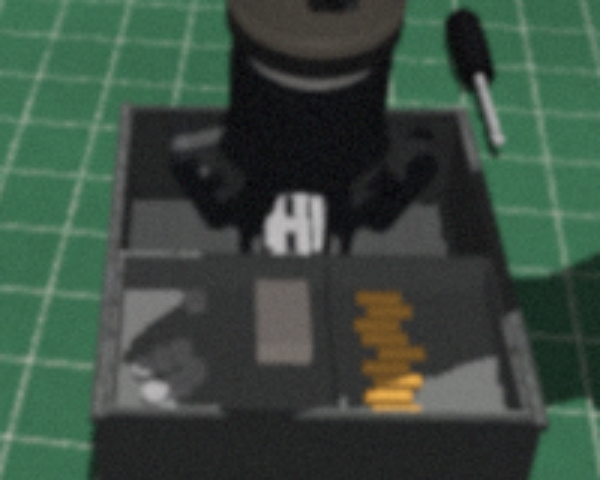

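View pics/cz2.png

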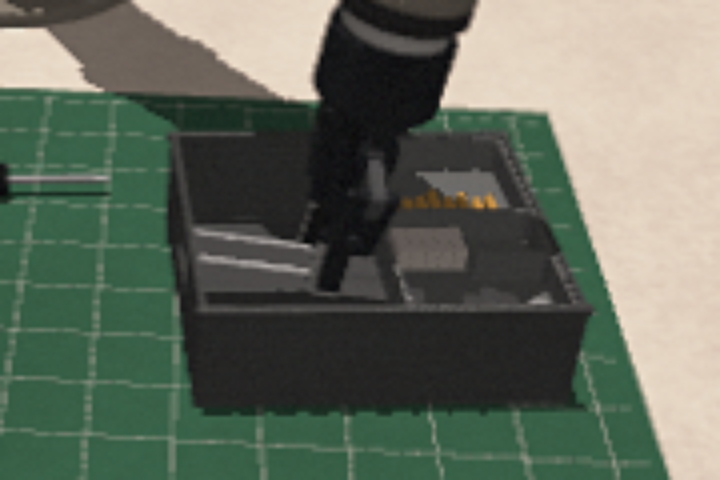

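```bash
python3 - <<'E'
from h import *
import pickle
o,f=pickle.load(open("c_scene.pkl","rb"))
P=cloud(f);g=f["color"].astype(int)
m=(g.min(2)>120)
for v in range(205,222):
    r=[(u,*(1000*P[v,u]).round().astype(int).tolist()) for u in range(326,358) if m[v,u]]
    print(v,r[:3],r[-2:])
E
```

```text
205 [] []
206 [] []
207 [(329, 485, 163, 50)] [(329, 485, 163, 50)]
208 [(330, 488, 166, 49), (331, 485, 168, 48), (332, 484, 171, 47)] [(336, 480, 181, 45), (337, 482, 183, 47)]
209 [(336, 487, 181, 46), (337, 483, 183, 44), (338, 487, 186, 47)] [(343, 480, 198, 43), (344, 479, 201, 42)]
210 [(344, 483, 201, 42), (345, 483, 203, 43), (346, 483, 206, 43)] [(350, 479, 216, 40), (351, 481, 219, 42)]
211 [(352, 483, 221, 40), (353, 482, 224, 40), (354, 481, 226, 39)] [(355, 478, 229, 37), (356, 479, 232, 38)]
212 [] []
213 [] []
214 [(330, 512, 166, 48), (331, 514, 168, 49), (332, 515, 170, 50)] [(335, 510, 178, 47), (336, 490, 181, 34)]
215 [(333, 515, 173, 47), (334, 517, 175, 49), (335, 515, 178, 48)] [(344, 488, 202, 30), (345, 481, 205, 26)]
216 [(340, 514, 190, 45), (341, 515, 193, 45), (342, 514, 195, 45)] [(351, 485, 220, 27), (352, 486, 222, 27)]
217 [(348, 513, 210, 42), (349, 514, 212, 43), (350, 513, 215, 42)] [(355, 507, 228, 39), (356, 504, 230, 37)]
218 [] []
219 [] []
220 [] []
221 [] []
```

apply_moves --dp '[[-0.005, 0.13, -0.01], [0, 0.13, 0], [0, 0, 0]]' --twist '[[0, 0.001, 0], [0, 0, 0], [0, 0, 0]]' --jaw '[255, 255, 255]'

```text
clock: 4.2
tcp_pos: [0.4912, 0.2301, 0.2039]
orientation: [2.975, 0.138, 0.006]
contact_force: [-0.6, 0.9, -1.8]
grip_width: 0.0324
```

```bash
python3 go.py 0.4980 0.1775 0.0562 0.0954 9.3; 
```

```text
t 4.2 grasp [0.493  0.205  0.0512] z [ 0.0116 -0.1621 -0.9867] yaw 0.0925 F [-0.6  0.9 -1.8] M [0.17 0.01 0.02] w 0.0324
dp units [ 0.0155  0.237  -0.0031] twist units [ 0.0004  0.0018 -0.0011] mm 28.50332191797401 deg 0.26227111614767673
```

apply_moves --dp '[[0.007, 0.13, -0.002], [0.007, 0.135, 0], [0, 0, 0]]' --twist '[[0, 0.001, 0], [0, 0.001, 0], [0, 0, 0]]' --jaw '[255, 255, 255]'

```text
clock: 4.5
tcp_pos: [0.4959, 0.1948, 0.2099]
orientation: [2.975, 0.136, 0.012]
contact_force: [0.2, 0.2, -1.7]
grip_width: 0.0328
```

```bash
python3 go.py 0.4980 0.1745 0.056 0.0954 9.3;python3 snap.py d side scene; python3 -c "
import cv2,numpy as np
i=cv2.imread('pics/d_side.png')[200:390,220:420];j=cv2.imread('pics/d_scene.png')[150:270,280:460]
i=cv2.resize(i,None,fx=3,fy=3)[:480];j=cv2.resize(j,(720,480))
cv2.imwrite('pics/dz2.png',j)"
```

```text
t 4.5 grasp [0.4983 0.1697 0.0573] z [ 0.0156 -0.1626 -0.9866] yaw 0.0916 F [ 0.2  0.2 -1.7] M [0.17 0.05 0.04] w 0.0328
dp units [ 0.0013 -0.039   0.0039] twist units [ 0.0008 -0.     -0.0018] mm 4.707950659386999 deg 0.24097732928442991
4.5 [0.4959 0.1948 0.2099] [2.9746 0.1363 0.0122] F [ 0.2  0.2 -1.7] M [0.17 0.05 0.04] w 0.0328
```

View pics/dz2.png

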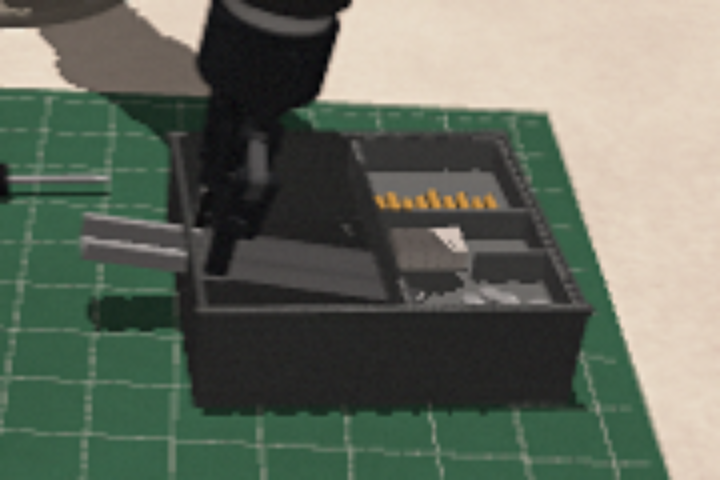

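```bash
python3 go.py 0.4983 0.1707 0.0500 0.0954 11.3
```

```text
t 4.6 grasp [0.498  0.1725 0.057 ] z [ 0.0159 -0.1607 -0.9869] yaw 0.094 F [ 0.4  0.4 -3. ] M [ 0.22  0.02 -0.04] w 0.0332
dp units [ 0.0014 -0.0394  0.061 ] twist units [-0.0167 -0.0003 -0.0007] mm 8.712765051670132 deg 2.0063460776541286
```

apply_moves --dp '[[0, -0.03, 0.03], [0, -0.01, 0.03], [0, 0, 0], [0, 0, 0]]' --twist '[[-0.012, 0, 0], [-0.005, 0, 0], [0, 0, 0], [0, 0, 0]]' --jaw '[255, 255, 255, 255]'

```text
clock: 5.0
tcp_pos: [0.4953, 0.2034, 0.2011]
orientation: [2.938, 0.142, 0.017]
contact_force: [-0.8, -1.6, 1.5]
grip_width: 0.0326
```

```bash
python3 go.py 0.4983 0.1707 0.0490 0.0954 11.3
```

```text
t 5.0 grasp [0.4985 0.1727 0.0495] z [ 0.0208 -0.1979 -0.98  ] yaw 0.097 F [-0.8 -1.6  1.5] M [-0.13  0.06 -0.1 ] w 0.0326
dp units [-0.0009  0.0196  0.0075] twist units [ 0.0015 -0.0009  0.0006] mm 2.5192600466955035 deg 0.21844615323749814
```

apply_moves --dp '[[0, 0, 0], [0, 0, 0], [0, 0, 0], [0, 0, 0], [0, 0, -0.2], [0, 0, -0.3], [0, 0, -0.3], [0, 0, 0]]' --twist '[[0, 0, 0], [0, 0, 0], [0, 0, 0], [0, 0, 0], [0, 0, 0], [0, 0, 0], [0, 0, 0], [0, 0, 0]]' --jaw '[0, 0, 0, 0, 0, 0, 0, 0]'

```text
clock: 5.8
tcp_pos: [0.4929, 0.2238, 0.2978]
orientation: [2.939, 0.144, 0.014]
contact_force: [0.6, -0.2, -0.0]
grip_width: 0.0854
```

```bash
python3 go.py 0.505 0.122 0.15 0.0954 11.3;python3 snap.py e wrist scene; python3 -c "
import cv2,numpy as np
j=cv2.imread('pics/e_scene.png')[150:270,280:460]
cv2.imwrite('pics/ez2.png',cv2.resize(j,(720,480)))"
```

```text
t 5.8 grasp [0.4958 0.1933 0.1462] z [ 0.0191 -0.1973 -0.9802] yaw 0.0981 F [ 0.6 -0.2 -0. ] M [0.24 0.01 0.03] w 0.0854
dp units [0.0181 0.596  0.0875] twist units [ 0.0011 -0.0001  0.0013] mm 72.31769899398031 deg 0.20338703784462
5.8 [0.4929 0.2238 0.2978] [2.9387 0.1443 0.0139] F [ 0.6 -0.2 -0. ] M [0.24 0.01 0.03] w 0.0854
```

View pics/ez2.png

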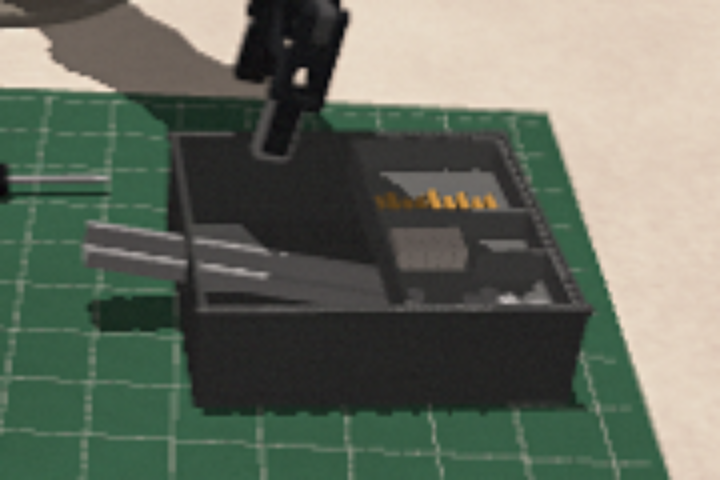

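View pics/e_wrist.png

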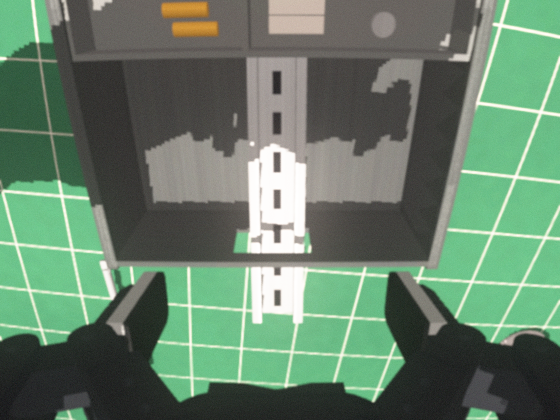

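```bash
python3 - <<'E'
from h import *
import pickle
o,f=pickle.load(open("e_wrist.pkl","rb"))
P=cloud(f,o);z=P[...,2]
for v in (200,225,272,280,290,300,310,318,321,323,325):
    c=[u for u in range(240,320) if z[v,u]>(.045 if v>260 else .03)]
    if c: print(v,c[0],c[-1],P[v,c[0]].round(3),P[v,c[-1]].round(3))
E
```

```text
200 250 305 [0.482 0.18  0.04 ] [0.517 0.184 0.041]
225 251 304 [0.484 0.164 0.044] [0.518 0.167 0.044]
272 252 303 [0.487 0.131 0.051] [0.521 0.134 0.051]
280 252 303 [0.488 0.125 0.052] [0.522 0.129 0.053]
290 253 302 [0.488 0.289 0.254] [0.522 0.121 0.054]
300 253 302 [0.489 0.11  0.055] [0.523 0.113 0.055]
310 253 301 [0.49  0.102 0.057] [0.524 0.105 0.056]
318 253 301 [0.491 0.095 0.057] [0.524 0.1   0.059]
321 253 301 [0.491 0.094 0.059] [0.525 0.097 0.059]
```

```bash
python3 go.py 0.5033 0.1407 0.145 0.0954 11.3
```

```text
t 5.9 grasp [0.4939 0.1912 0.1427] z [ 0.0141 -0.201  -0.9795] yaw 0.0972 F [-0.3 -0.4  0.7] M [ 0.18  0.01 -0.02] w 0.0853
dp units [0.0308 0.4284 0.0672] twist units [0.0027 0.0025 0.0014] mm 52.165753412563 deg 0.46572783439561316
```

apply_moves --dp '[[0.015, 0.2, 0.033], [0.015, 0.2, 0.033], [0, 0, 0], [0, 0, 0.25], [0, 0, 0]]' --twist '[[0.001, 0.001, 0.001], [0.001, 0.001, 0.001], [0, 0, 0], [0, 0, 0], [0, 0, 0]]' --jaw '[0, 0, 0, 0, 0]'

```text
clock: 6.4
tcp_pos: [0.4984, 0.1657, 0.2611]
orientation: [2.937, 0.139, 0.002]
contact_force: [-0.9, -1.0, 0.0]
grip_width: 0.0851
```

```bash
python3 go.py 0.505 0.123 0.057 0.0954 11.3
```

```text
t 6.4 grasp [0.5    0.1348 0.1095] z [ 0.0108 -0.1997 -0.9798] yaw 0.0937 F [-0.9 -1.   0. ] M [ 0.22  0.1  -0.03] w 0.0851
dp units [0.0247 0.0176 0.4487] twist units [ 0.0019  0.004  -0.    ] mm 53.960980761290394 deg 0.5279614641587195
```

apply_moves --dp '[[0.013, 0.009, 0.2], [0.012, 0.009, 0.2], [0, 0, 0.04], [0, 0, 0]]' --twist '[[0.002, 0.004, 0], [0, 0, 0], [0, 0, 0], [0, 0, 0]]' --jaw '[0, 0, 0, 0]'

```text
clock: 6.8
tcp_pos: [0.5024, 0.1564, 0.2087]
orientation: [2.942, 0.144, 0.012]
contact_force: [-0.4, 0.1, 0.4]
grip_width: 0.0856
```

```bash
python3 go.py 0.505 0.123 0.057 0.0954 11.3; python3 snap.py g wrist
```

```text
t 6.8 grasp [0.5051 0.1264 0.0569] z [ 0.0175 -0.1941 -0.9808] yaw 0.098 F [-0.4  0.1  0.4] M [ 0.21  0.02 -0.04] w 0.0856
dp units [-0.0046  0.026   0.0049] twist units [-0.0005  0.0005  0.0014] mm 3.221224887462344 deg 0.18473001420918045
6.8 [0.5024 0.1564 0.2087] [2.9421 0.1445 0.0118] F [-0.4  0.1  0.4] M [ 0.21  0.02 -0.04] w 0.0856
```

View pics/g_wrist.png

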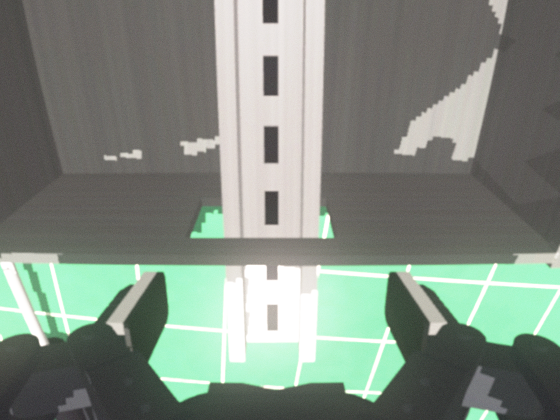

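apply_moves --dp '[[-0.004, 0.026, 0], [0, 0, 0], [0, 0, 0], [0, 0, 0], [0, 0, 0], [0, 0, 0], [0, 0, 0]]' --twist '[[0, 0, 0.001], [0, 0, 0], [0, 0, 0], [0, 0, 0], [0, 0, 0], [0, 0, 0], [0, 0, 0]]' --jaw '[0, 255, 255, 255, 255, 255, 255]' --grip_force 100

```text
clock: 7.55
tcp_pos: [0.5031, 0.1552, 0.2139]
orientation: [2.945, 0.143, 0.021]
contact_force: [-1.0, 0.6, -0.2]
grip_width: 0.0318
```

```bash
python3 go.py 0.505 0.123 0.060 0.0954 9.5; python3 snap.py i wrist
```

```text
t 7.55 grasp [0.5067 0.1257 0.0621] z [ 0.0232 -0.1906 -0.9814] yaw 0.0973 F [-1.   0.6 -0.2] M [0.17 0.12 0.  ] w 0.0318
dp units [-0.0102  0.0524  0.0215] twist units [ 0.013  -0.0023  0.0005] mm 6.909189772414996 deg 1.5905209491198211
7.55 [0.5031 0.1552 0.2139] [2.9454 0.1428 0.0207] F [-1.   0.6 -0.2] M [0.17 0.12 0.  ] w 0.0318
```

View pics/i_wrist.png

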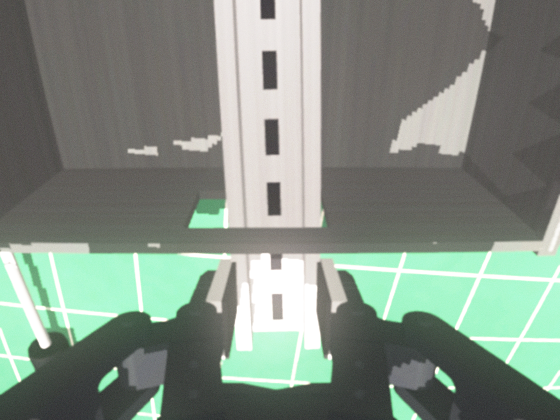

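```bash
python3 go.py 0.5067 0.1245 0.066 0.0970 9.7
```

```text
t 7.6 grasp [0.5067 0.1256 0.062 ] z [ 0.0231 -0.1906 -0.9814] yaw 0.0973 F [-0.9 -0.7  0.6] M [ 0.14  0.25 -0.01] w 0.0319
dp units [ 0.005   0.0464 -0.0304] twist units [ 0.0114 -0.0022 -0.0002] mm 6.685341456653512 deg 1.3903314713176713
```

apply_moves --dp '[[0.003, 0.023, -0.018], [0.002, 0.023, -0.018], [0, 0, 0]]' --twist '[[0.006, -0.001, 0], [0.006, -0.001, 0], [0, 0, 0]]' --jaw '[255, 255, 255]'

```text
clock: 7.9
tcp_pos: [0.5039, 0.1499, 0.2187]
orientation: [2.972, 0.144, 0.01]
contact_force: [0.4, -0.9, -1.7]
grip_width: 0.0315
```

```bash
python3 go.py 0.512 0.0745 0.0745 0.0970 9.7; python3 snap.py j scene;  python3 -c "
import cv2,numpy as np
j=cv2.imread('pics/j_scene.png')[150:270,280:460]
cv2.imwrite('pics/jz.png',cv2.resize(j,(720,480)))"
```

```text
t 7.9 grasp [0.5062 0.1244 0.0661] z [ 0.0147 -0.1651 -0.9862] yaw 0.0966 F [ 0.4 -0.9 -1.7] M [ 0.11  0.01 -0.05] w 0.0315
dp units [6.500e-03 4.205e-01 3.000e-04] twist units [-0.0013  0.0007 -0.0001] mm 50.46238438777732 deg 0.17558363555927686
7.9 [0.5039 0.1499 0.2187] [2.9717 0.1438 0.01  ] F [ 0.4 -0.9 -1.7] M [ 0.11  0.01 -0.05] w 0.0315
```

View pics/jz.png

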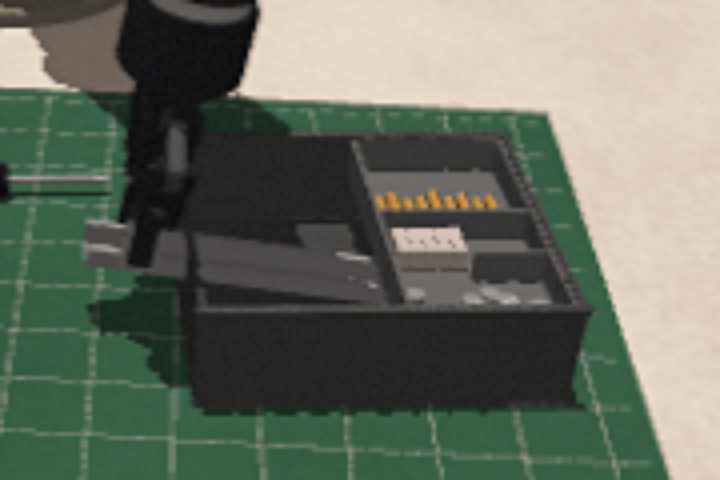

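```bash
python3 - <<'E'
from h import *
import pickle
o,f=pickle.load(open("j_scene.pkl","rb"))
P=cloud(f)
# look near-side flange row: points along rail centre line offset; print max-z profile per y in x window 0.49..0.53
x,y,z=P[...,0],P[...,1],P[...,2]
for y0 in np.arange(.095,.25,.01):
    cx=.5065-(y0-.1244)*.097
    m=(abs(y-y0)<.004)&(abs(x-cx)<.021)&(z>.005)
    zz=z[m]; print(round(y0,3),m.sum(),np.percentile(zz,[10,50,80,95]).round(4) if m.sum()>3 else 0)
E
```

```text
0.095 25 [0.0462 0.05   0.0557 0.0592]
0.105 40 [0.0457 0.0529 0.0579 0.0604]
0.115 202 [0.0553 0.208  0.3764 0.3964]
0.125 381 [0.1538 0.3592 0.4122 0.4403]
0.135 265 [0.3024 0.4138 0.4499 0.4663]
0.145 200 [0.045  0.4414 0.4645 0.4768]
0.155 171 [0.0371 0.448  0.4686 0.4787]
0.165 146 [0.0466 0.4512 0.4687 0.4784]
0.175 191 [0.0377 0.4373 0.4599 0.4718]
0.185 210 [0.0369 0.4205 0.4479 0.4614]
0.195 192 [0.036  0.4077 0.4352 0.4484]
0.205 197 [0.033  0.3332 0.4212 0.4327]
0.215 162 [0.0293 0.4001 0.4198 0.43  ]
0.225 140 [0.0273 0.3881 0.4066 0.4181]
0.235 89 [0.0232 0.3554 0.3854 0.3954]
0.245 34 [0.0189 0.0269 0.0328 0.0337]
```

```bash
python3 - <<'E'
from h import *
import pickle
o,f=pickle.load(open("j_scene.pkl","rb"))
P=cloud(f)
x,y,z=P[...,0],P[...,1],P[...,2]
for y0 in np.arange(.095,.25,.01):
    cx=.5065-(y0-.1244)*.097
    m=(abs(y-y0)<.004)&(abs(x-cx-.016)<.006)&(z>.005)&(z<.08)
    zz=z[m]; print(round(y0,3),m.sum(),np.percentile(zz,[10,50,80,95]).round(4) if m.sum()>3 else 0)
E
```

```text
0.095 4 [0.0454 0.0484 0.053  0.0562]
0.105 17 [0.0467 0.0527 0.0584 0.061 ]
0.115 17 [0.0444 0.0577 0.0586 0.0703]
0.125 1 0
0.135 4 [0.038  0.0424 0.0467 0.0471]
0.145 19 [0.0387 0.0447 0.0511 0.053 ]
0.155 24 [0.0291 0.0414 0.0564 0.0701]
0.165 7 [0.0359 0.0452 0.0477 0.0489]
0.175 20 [0.0324 0.0377 0.0455 0.0477]
0.185 17 [0.0311 0.036  0.0429 0.0447]
0.195 17 [0.0284 0.0354 0.0415 0.0437]
0.205 12 [0.0301 0.0373 0.0404 0.0411]
0.215 12 [0.0253 0.0331 0.0389 0.0401]
0.225 15 [0.0256 0.0298 0.0369 0.0374]
0.235 13 [0.0218 0.0276 0.0336 0.036 ]
0.245 11 [0.021  0.0284 0.0331 0.0339]
```

apply_moves --dp '[[0.005, 0.2, -0.006], [0.005, 0.2, -0.006], [0, 0, 0]]' --twist '[[0, 0, 0], [0, 0, 0], [0, 0, 0]]' --jaw '[255, 255, 255]'

```text
clock: 8.25
tcp_pos: [0.5095, 0.1025, 0.2276]
orientation: [2.972, 0.147, 0.009]
contact_force: [0.5, -0.1, -2.2]
grip_width: 0.0315
```

```bash
python3 go.py 0.518 0.020 0.086 0.0970 9.7
```

```text
t 8.25 grasp [0.5117 0.0769 0.075 ] z [ 0.014  -0.1651 -0.9862] yaw 0.0986 F [ 0.5 -0.1 -2.2] M [ 0.1   0.06 -0.01] w 0.0315
dp units [ 0.0028  0.4822 -0.0112] twist units [-0.0014  0.001   0.001 ] mm 57.882280081798626 deg 0.23046896017680352
```

apply_moves --dp '[[0.002, 0.24, -0.006], [0.002, 0.24, -0.006], [0, 0, 0]]' --twist '[[-0.001, 0.001, 0.001], [0, 0, 0], [0, 0, 0]]' --jaw '[255, 255, 255]'

```text
clock: 8.55
tcp_pos: [0.5157, 0.0458, 0.2384]
orientation: [2.971, 0.146, 0.012]
contact_force: [0.4, 0.5, -2.5]
grip_width: 0.0312
```

```bash
python3 go.py 0.524 -0.040 0.096 0.0970 9.7; python3 snap.py k scene;  python3 -c "
import cv2,numpy as np
j=cv2.imread('pics/k_scene.png')[140:260,240:420]
cv2.imwrite('pics/kz.png',cv2.resize(j,(720,480)))"
```

```text
t 8.55 grasp [0.5182 0.0201 0.0859] z [ 0.0164 -0.166  -0.986 ] yaw 0.0985 F [ 0.4  0.5 -2.5] M [ 0.13 -0.04  0.07] w 0.0312
dp units [-0.0008  0.508   0.0006] twist units [-0.0008 -0.0001  0.0007] mm 60.954949217835356 deg 0.13151259631139947
8.55 [0.5157 0.0458 0.2384] [2.9706 0.1464 0.0123] F [ 0.4  0.5 -2.5] M [ 0.13 -0.04  0.07] w 0.0312
```

View pics/kz.png

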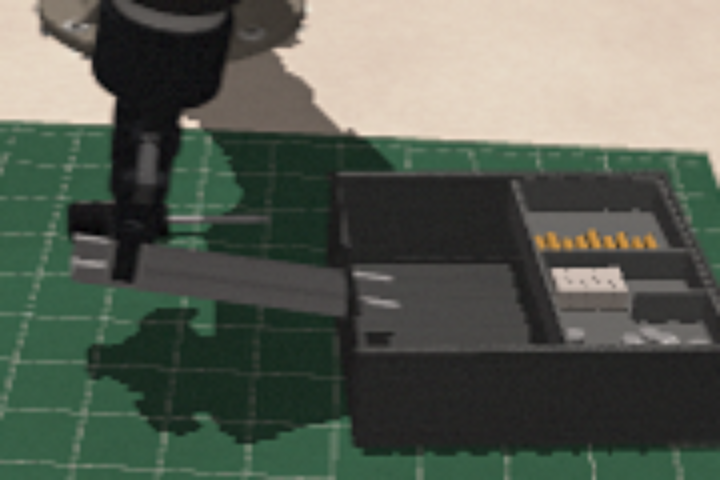

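apply_moves --dp '[[0, 0.25, -0.006], [0, 0.25, -0.006], [0, 0.2, -0.01], [0, 0, -0.1], [0, 0, 0]]' --twist '[[0, 0, 0], [0, 0, 0], [0, 0, 0], [0, 0, 0], [0, 0, 0]]' --jaw '[255, 255, 255, 255, 255]'

```text
clock: 9.1
tcp_pos: [0.5244, -0.0274, 0.2656]
orientation: [2.976, 0.163, 0.012]
contact_force: [0.0, -0.5, -2.7]
grip_width: 0.0317
```

```bash
python3 go.py 0.524 -0.040 0.15 0.0970 0; python3 snap.py l scene wrist;  python3 -c "
import cv2,numpy as np
j=cv2.imread('pics/l_scene.png')[140:260,240:420]
cv2.imwrite('pics/lz.png',cv2.resize(j,(720,480)))"
```

```text
t 9.1 grasp [ 0.527  -0.0521  0.1129] z [ 0.017 -0.16  -0.987] yaw 0.1097 F [ 0.  -0.5 -2.7] M [ 0.13 -0.04  0.02] w 0.0317
dp units [-0.0151  0.1554 -0.305 ] twist units [ 0.0772 -0.0002  0.0061] mm 41.11289014400166 deg 9.29037183326835
9.1 [ 0.5244 -0.0274  0.2656] [2.9756 0.1634 0.0123] F [ 0.  -0.5 -2.7] M [ 0.13 -0.04  0.02] w 0.0317
```

View pics/lz.png

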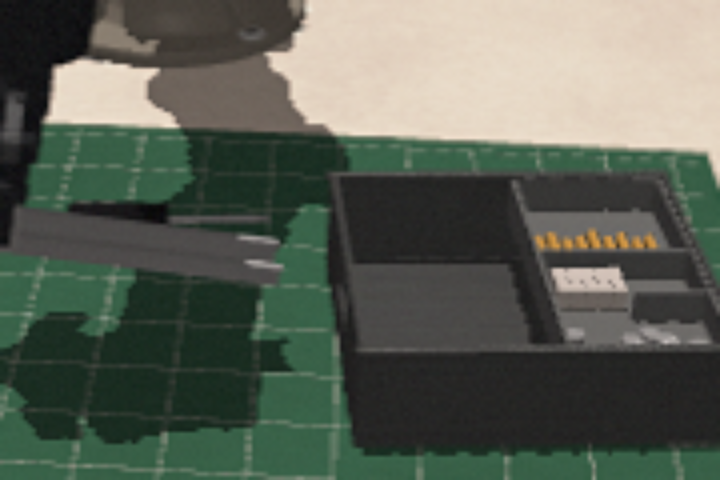

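View pics/l_wrist.png

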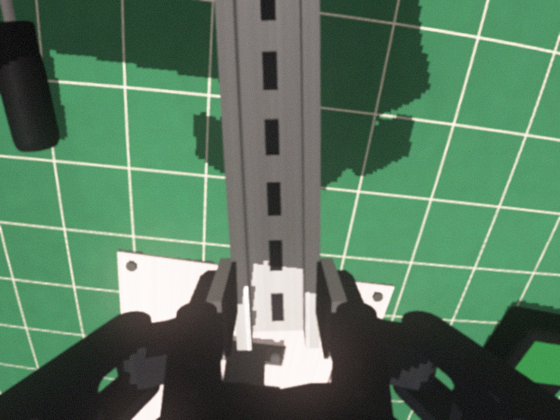

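```bash
cat > railtool.py <<'E'
from h import *
import pickle,sys
o,f=pickle.load(open(sys.argv[1],"rb"))
H=f["hand_eye"];h,w=f["z_map"].shape
u,v=np.meshgrid(np.arange(w),np.arange(h))
p=rays(f,np.c_[u.ravel(),v.ravel()])*f["z_map"].reshape(-1,1)
q=(p@H[:3,:3].T+H[:3,3]).reshape(h,w,3)
# flange region: |x|<.02, z in .13...19, y< -.02
m=(abs(q[...,0])<.03)&(q[...,2]>.12)&(q[...,2]<.21)&(q[...,1]<-.018)&(f["z_map"]>0)&(v<330)
Q=q[m]
# flange tops: per y-bin minimal z (closest to tool)
ys=[];zs=[];xl=[];xr=[]
for y0 in np.arange(Q[:,1].min(),-.02,.004):
    b=Q[abs(Q[:,1]-y0)<.002]
    if len(b)<20: continue
    t=np.percentile(b[:,2],10); top=b[b[:,2]<t+.006]
    ys.append(y0);zs.append(np.median(top[:,2]));xl.append(top[:,0].min());xr.append(top[:,0].max())
a=np.polyfit(ys,zs,1);c=np.polyfit(ys,(np.array(xl)+xr)/2,1)
print("y range",min(ys),max(ys),"z fit",a,"pitch deg",np.degrees(np.arctan(a[0])),"x centre fit",c,"width",np.mean(np.array(xr)-xl))
print("flange z at y=0 (tool)",a[1],"x at 0",c[1])
E
python3 railtool.py l_wrist.pkl
python3 - <<'E'
from h import *
import pickle
o,f=pickle.load(open("l_scene.pkl","rb"))
P=cloud(f)
for u,v in [(300,200),(305,200),(308,201),(300,207),(305,207),(309,207)]: print(u,v,P[v,u].round(3))
# also panel from initial scene: rest
f0=dict(np.load("scene0.npz"))
E
```

```text
y range -0.10784901340227579 -0.023849013402275715 z fit [-0.05730553  0.16246974] pitch deg -3.2797779387603856 x centre fit [0.03278781 0.00145824] width 0.034418412317966315
flange z at y=0 (tool) 0.16246974408474316 x at 0 0.0014582439453171604
300 200 [0.499 0.091 0.075]
305 200 [0.498 0.103 0.076]
308 201 [0.496 0.11  0.072]
300 207 [0.522 0.092 0.07 ]
305 207 [0.52  0.104 0.07 ]
309 207 [0.524 0.114 0.073]
```

```bash
python3 go.py 0.514 -0.29 0.14 -0.055 -3.2
```

```text
t 9.2 grasp [ 0.526  -0.0523  0.1117] z [ 0.0148 -0.1607 -0.9869] yaw 0.1104 F [ 0.3 -0.  -2.2] M [ 0.07  0.02 -0.03] w 0.0318
dp units [-0.3338  2.2479  0.1148] twist units [ 0.1039 -0.0028  0.0791] mm 273.053360102681 deg 15.676663745026344
```

apply_moves --dp '[[-0.03, 0.25, -0.03], [-0.03, 0.25, -0.03], [-0.03, 0.25, -0.03], [-0.03, 0.25, -0.03], [0, 0.25, 0], [0, 0.25, 0], [0, 0.25, 0], [0, 0, 0]]' --twist '[[0.026, 0, 0.02], [0.026, 0, 0.02], [0.026, 0, 0.02], [0.026, 0, 0.02], [0, 0, 0], [0, 0, 0], [0, 0, 0], [0, 0, 0]]' --jaw '[255, 255, 255, 255, 255, 255, 255, 255]'

```text
clock: 10.0
tcp_pos: [0.5131, -0.2298, 0.2769]
orientation: [-3.072, 0.061, -0.004]
contact_force: [0.3, -1.1, -1.8]
grip_width: 0.0316
```

```bash
python3 go.py 0.514 -0.3075 0.125 -0.055 -3.2; python3 snap.py m scene wrist side
```

```text
t 10.0 grasp [ 0.5138 -0.2191  0.1226] z [ 0.0041  0.0694 -0.9976] yaw -0.0397 F [ 0.3 -1.1 -1.8] M [-0.28  0.07  0.01] w 0.0316
dp units [ 0.032   0.7151 -0.0709] twist units [-0.0065 -0.0002  0.0073] mm 86.31282809021184 deg 1.176735889411898
10.0 [ 0.5131 -0.2298  0.2769] [-3.0715  0.061  -0.0043] F [ 0.3 -1.1 -1.8] M [-0.28  0.07  0.01] w 0.0316
```

View pics/m_scene.png

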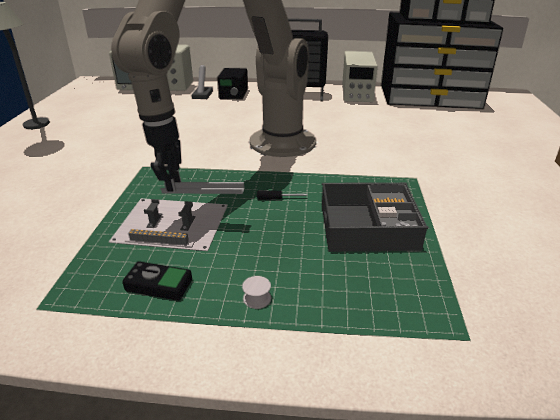

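View pics/m_wrist.png

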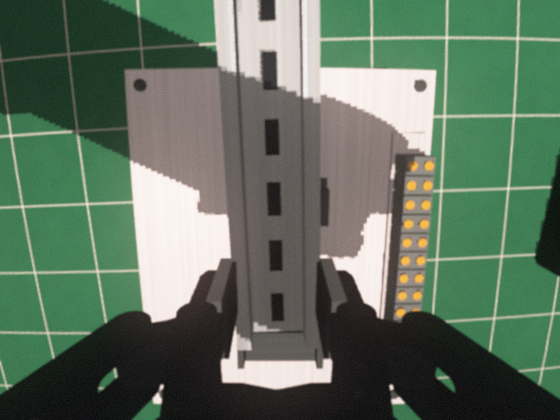

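View pics/m_side.png

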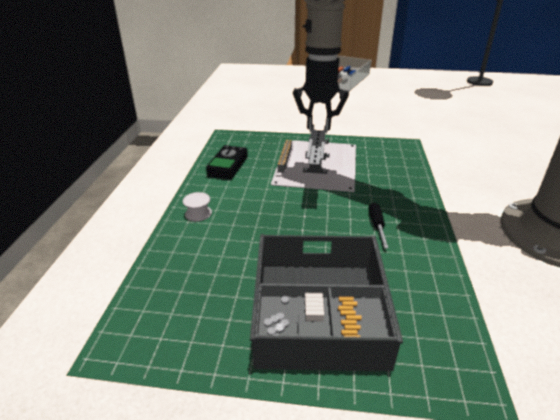

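```bash
python3 railtool.py m_wrist.pkl; python3 - <<'E'
from h import *
import pickle
o,f=pickle.load(open("m_wrist.pkl","rb"))
h=plane(f,[(140,85),(420,85)],.003,o);print("holes",h.round(4),np.arctan2(h[1,1]-h[0,1],h[1,0]-h[0,0]))
e=plane(f,[(135,200),(125,72)],.003,o);print("left edge",e.round(4),(e[0,0]-e[1,0])/(e[0,1]-e[1,1]))
e=plane(f,[(436,72),(433,120)],.003,o);print("right edge",e.round(4))
# rail flange edges with depth plane from railtool
P=cloud(f,o)
for v in (20,60,100,150,200,240):
    z=P[v,:,2]; c=[u for u in range(200,340) if z[u]>.085]
    print(v,c[0],c[-1],P[v,c[1]].round(4),P[v,c[-2]].round(4))
# scene rail
o,f=pickle.load(open("m_scene.pkl","rb"));P=cloud(f);x,y,z=np.moveaxis(P,2,0)
m=(z>.095)&(z<.13)&(y>-.19)&(y<.0)&(x>.45)&(x<.56)
q=P[m];print(len(q),q.min(0),q.max(0))
for y0 in np.arange(-.18,-.04,.01):
    b=q[abs(q[:,1]-y0)<.004]
    if len(b): print(round(y0,3),len(b),b[:,0].min().round(4),b[:,0].max().round(4),b[:,2].min().round(4),b[:,2].max().round(4))
E
```

```text
y range -0.10820642867535726 -0.020206428675357185 z fit [-0.0536347   0.16284689] pitch deg -3.0701004813554738 x centre fit [0.03270814 0.00142156] width 0.034435442124453625
flange z at y=0 (tool) 0.16284688973078817 x at 0 0.0014215560721625223
holes [[ 0.431  -0.126   0.003 ]
 [ 0.6118 -0.1328  0.003 ]] -0.03735710393909246
left edge [[ 0.4194 -0.2014  0.003 ]
 [ 0.4219 -0.1173  0.003 ]] 0.029645316891139466
right edge [[ 0.6222 -0.1248  0.003 ]
 [ 0.6212 -0.1553  0.003 ]]
20 216 319 [ 0.499  -0.1193  0.1175] [ 0.5331 -0.1206  0.117 ]
60 219 325 [ 0.5174 -0.1549  0.2521] [ 0.5331 -0.1338  0.1171]
100 220 319 [ 0.4988 -0.1459  0.1177] [ 0.5325 -0.1472  0.1168]
150 224 319 [ 0.4989 -0.1633  0.116 ] [ 0.5324 -0.1646  0.1156]
200 227 320 [ 0.4984 -0.1822  0.1136] [ 0.5326 -0.1833  0.1143]
240 230 322 [ 0.4985 -0.1979  0.1136] [ 0.5328 -0.1992  0.1138]
707 [ 0.49804884 -0.18996889  0.09647099] [ 0.53600308 -0.04435065  0.12114421]
-0.18 39 0.4986 0.5342 0.0978 0.1149
-0.17 37 0.4997 0.5351 0.0976 0.115
-0.16 42 0.498 0.534 0.0984 0.1149
-0.15 40 0.4999 0.5331 0.0996 0.1153
-0.14 41 0.4983 0.5348 0.1003 0.1166
-0.13 41 0.4989 0.536 0.1007 0.1183
-0.12 39 0.5004 0.5323 0.1024 0.1177
-0.11 38 0.4998 0.5346 0.1036 0.1185
-0.1 40 0.4986 0.5354 0.1017 0.1187
-0.09 40 0.499 0.5356 0.1032 0.1197
-0.08 42 0.5004 0.5354 0.1027 0.1199
-0.07 37 0.4988 0.5346 0.1053 0.1205
-0.06 39 0.501 0.5344 0.1058 0.1206
-0.05 41 0.5004 0.5351 0.1066 0.1211
```

```bash
python3 - <<'E'
from h import *
import pickle
f=dict(np.load("scene0.npz"));
cv2.imwrite("pics/panel.png",cv2.resize(f["color"][190:260,100:240,::-1],None,fx=5,fy=5,interpolation=cv2.INTER_CUBIC))
P=cloud(f);x,y,z=np.moveaxis(P,2,0)
g=f["color"].astype(int)
m=((g.min(2)>140)&(x>.38)&(x<.66)&(y<-.08)&(y>-.4)).astype(np.uint8)
q=P[m>0];rc=cv2.minAreaRect(q[:,:2].astype(np.float32)*1000);print("panel rect",rc)
for lo,hi in((.047,.06),(.035,.044)):
    for c in(-.283,-.194):
        b=P[(z>lo)&(z<hi)&(abs(y-c)<.03)&(abs(x-.517)<.05)]
        print(lo,c,len(b),b.min(0).round(4),b.max(0).round(4))
f=dict(np.load("side0.npz"));P=cloud(f);x,y,z=np.moveaxis(P,2,0)
for lo,hi in((.047,.062),(.035,.044)):
    for c in(-.283,-.194):
        b=P[(z>lo)&(z<hi)&(abs(y-c)<.03)&(abs(x-.517)<.05)]
        print("side",lo,c,len(b),b.min(0).round(4) if len(b) else 0,b.max(0).round(4) if len(b) else 0)
o,f=pickle.load(open("m_scene.pkl","rb"));P=cloud(f);x,y,z=np.moveaxis(P,2,0)
m=(z>.09)&(z<.13)&(y>-.29)&(y<.0)&(x>.45)&(x<.56); print("rail end y",np.sort(y[m])[[0,5,-20,-5,-1]])
cv2.imwrite("pics/railm.png",cv2.resize(f["color"][160:240,120:260,::-1],None,fx=5,fy=5,interpolation=cv2.INTER_CUBIC))
E
```

```text
panel rect ((515.025634765625, -240.51455688476562), (254.4795379638672, 206.40029907226562), 87.06180572509766)
0.047 -0.283 44 [ 0.4875 -0.2951  0.047 ] [ 0.5419 -0.2713  0.0549]
0.047 -0.194 46 [ 0.4904 -0.2053  0.0474] [ 0.5462 -0.1834  0.0537]
0.035 -0.283 48 [ 0.4893 -0.2946  0.0357] [ 0.5417 -0.2726  0.044 ]
0.035 -0.194 33 [ 0.4931 -0.2048  0.0354] [ 0.5457 -0.1847  0.0439]
side 0.047 -0.283 28 [ 0.4888 -0.2969  0.0471] [ 0.5398 -0.2712  0.0551]
side 0.047 -0.194 28 [ 0.4918 -0.2068  0.0471] [ 0.544  -0.1846  0.056 ]
side 0.035 -0.283 32 [ 0.4886 -0.2815  0.0352] [ 0.5337 -0.2748  0.044 ]
side 0.035 -0.194 41 [ 0.5032 -0.2108  0.0352] [ 0.5406 -0.1837  0.0439]
rail end y [-0.24577345 -0.24354348 -0.04735908 -0.04489972 -0.04435065]
```

View pics/panel.png

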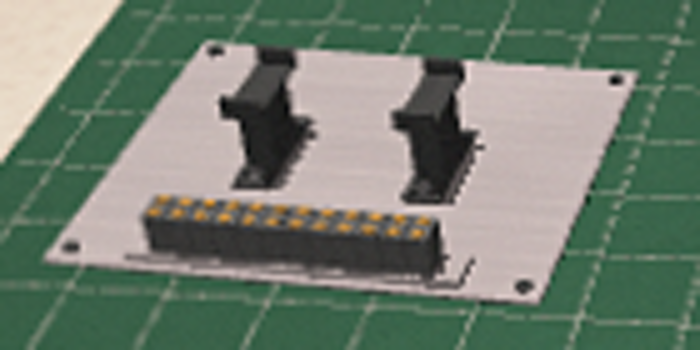

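View pics/railm.png

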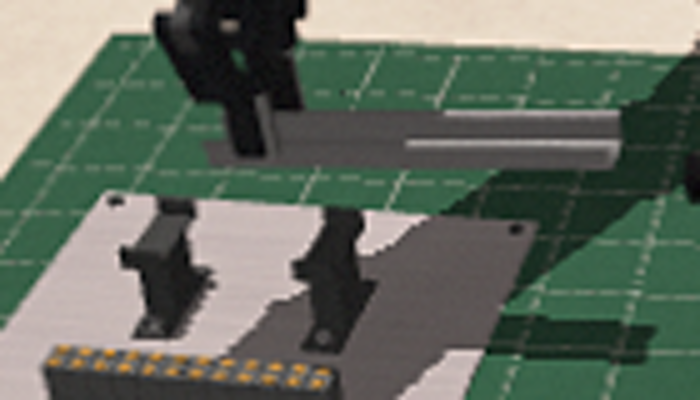

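```bash
python3 go.py 0.5116 -0.313 0.110 -0.072 -1.3
```

```text
t 10.15 grasp [ 0.5147 -0.2134  0.1228] z [ 0.0037  0.0729 -0.9973] yaw -0.0333 F [-0.2  0.5 -2. ] M [-0.19 -0.02  0.  ] w 0.0314
dp units [0.0022 0.7713 0.0475] twist units [-0.024   0.0003  0.0185] mm 92.73730779177617 deg 3.639807194033195
```

apply_moves --dp '[[0, 0.19, 0.01], [0, 0.19, 0.01], [0, 0.19, 0.01], [0, 0.19, 0.01], [0, 0, 0], [0, 0, 0], [0, 0, 0]]' --twist '[[-0.008, 0, 0.006], [-0.008, 0, 0.006], [-0.008, 0, 0.006], [0, 0, 0], [0, 0, 0], [0, 0, 0], [0, 0, 0]]' --jaw '[255, 255, 255, 255, 255, 255, 255]'

```text
clock: 10.85
tcp_pos: [0.5108, -0.3182, 0.2662]
orientation: [-3.121, 0.105, 0.002]
contact_force: [0.4, -0.5, -2.3]
grip_width: 0.0314
```

```bash
cat > chk.py <<'E'
from h import *
import pickle,sys
o,f=pickle.load(open(sys.argv[1]+"_scene.pkl","rb"));P=cloud(f);x,y,z=np.moveaxis(P,2,0)
lo=float(sys.argv[2]);hi=lo+.035
m=(z>lo)&(z<hi)&(y>-.36)&(y<-.12)&(x>.49)&(x<.545)
q=P[m]
s=np.sort(q[:,1]);print("y ends",s[:4].round(4),s[-4:].round(4))
ys=[];a=[];t=[];
for y0 in np.arange(-.27,-.145,.008):
    b=q[abs(q[:,1]-y0)<.004]
    if len(b)<8: continue
    ys.append(y0);a.append((b[:,0].min()+b[:,0].max())/2);t.append(np.percentile(b[:,2],95))
print("x centre fit (slope, at -.239)",np.polyfit(ys,a,1)[0].round(4),np.polyval(np.polyfit(ys,a,1),-.239).round(4),"ztop slope",np.polyfit(ys,t,1)[0].round(4),np.polyval(np.polyfit(ys,t,1),-.239).round(4),len(ys))
E
python3 go.py 0.5116 -0.313 0.0995 -0.072 -1.3;python3 snap.py n scene wrist side; python3 chk.py n 0.085; python3 -c "
import cv2
j=cv2.imread('pics/n_scene.png')[150:270,90:270]
cv2.imwrite('pics/nz.png',cv2.resize(j,(720,480),interpolation=cv2.INTER_CUBIC))
j=cv2.imread('pics/n_side.png')[80:200,230:410]
cv2.imwrite('pics/ns.png',cv2.resize(j,(720,480),interpolation=cv2.INTER_CUBIC))"
```

```text
t 10.85 grasp [ 0.5107 -0.3153  0.1115] z [-5.000e-04  1.860e-02 -9.998e-01] yaw -0.0675 F [ 0.4 -0.5 -2.3] M [-0.17 -0.01 -0.  ] w 0.0314
dp units [ 0.0036 -0.0125  0.1006] twist units [0.002  0.0009 0.0021] mm 12.172036617226372 deg 0.3664561988434009
10.85 [ 0.5108 -0.3182  0.2662] [-3.1213e+00  1.0540e-01  1.8000e-03] F [ 0.4 -0.5 -2.3] M [-0.17 -0.01 -0.  ] w 0.0314
y ends [-0.3425 -0.3415 -0.3406 -0.3403] [-0.1423 -0.1422 -0.1422 -0.1421]
x centre fit (slope, at -.239) 0.0432 0.5147 ztop slope 0.0023 0.1013 16
```

View pics/nz.png

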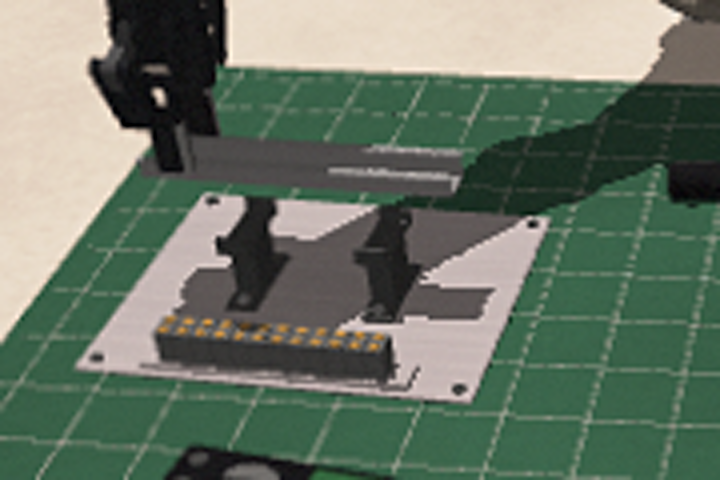

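View pics/ns.png

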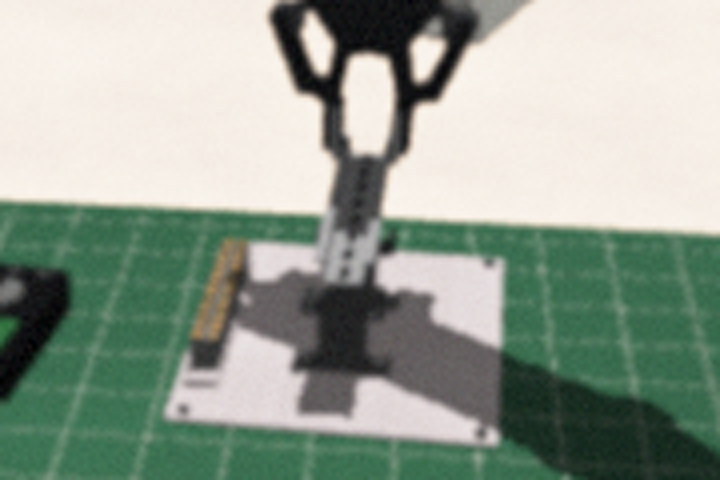

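View pics/n_wrist.png

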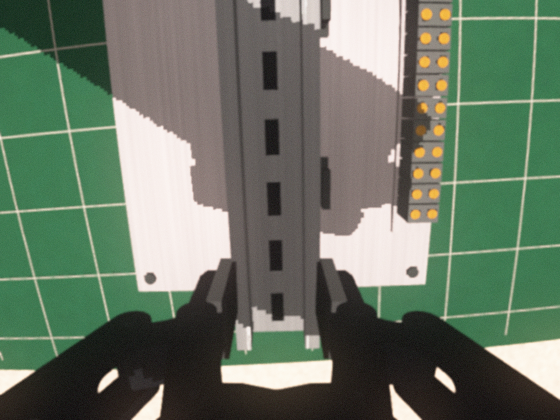

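apply_moves --dp '[[0.012, -0.02, 0.08], [0, 0, 0.08], [0, 0, 0.07], [0, 0, 0], [0, 0, 0]]' --twist '[[0, 0, 0], [0, 0, 0], [0, 0, 0], [0, 0, 0], [0, 0, 0]]' --jaw '[255, 255, 255, 255, 255]'

```text
clock: 11.5
tcp_pos: [0.5134, -0.3119, 0.2356]
orientation: [-3.119, 0.098, 0.003]
contact_force: [-0.2, 0.5, -1.5]
grip_width: 0.0318
```

```bash
python3 go.py 0.5122 -0.3123 0.0702 -0.069 -1.2;python3 snap.py p scene side; python3 chk.py p 0.056; python3 -c "
import cv2
j=cv2.imread('pics/p_scene.png')[150:270,90:270]
cv2.imwrite('pics/pz.png',cv2.resize(j,(720,480),interpolation=cv2.INTER_CUBIC))
j=cv2.imread('pics/p_side.png')[100:200,260:410]
cv2.imwrite('pics/ps.png',cv2.resize(j,(720,480),interpolation=cv2.INTER_CUBIC))"
```

```text
t 11.5 grasp [ 0.5132 -0.3087  0.081 ] z [-0.0011  0.0207 -0.9998] yaw -0.0628 F [-0.2  0.5 -1.5] M [-0.2   0.02  0.04] w 0.0318
dp units [-0.0096  0.0325  0.0892] twist units [0.0002 0.0012 0.003 ] mm 11.44594896026548 deg 0.38436632814906474
11.5 [ 0.5134 -0.3119  0.2356] [-3.1194e+00  9.7900e-02  2.7000e-03] F [-0.2  0.5 -1.5] M [-0.2   0.02  0.04] w 0.0318
y ends [-0.3372 -0.337  -0.3355 -0.3349] [-0.1354 -0.1349 -0.1348 -0.1345]
x centre fit (slope, at -.239) 0.0456 0.5159 ztop slope 0.0093 0.0704 16
```

View pics/pz.png

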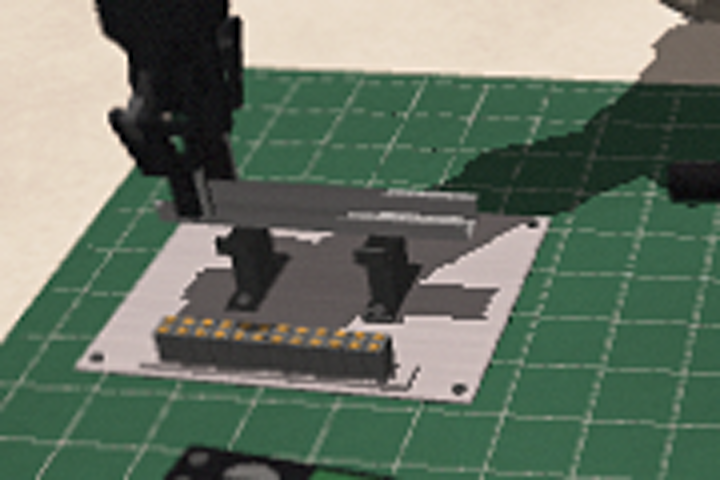

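View pics/ps.png

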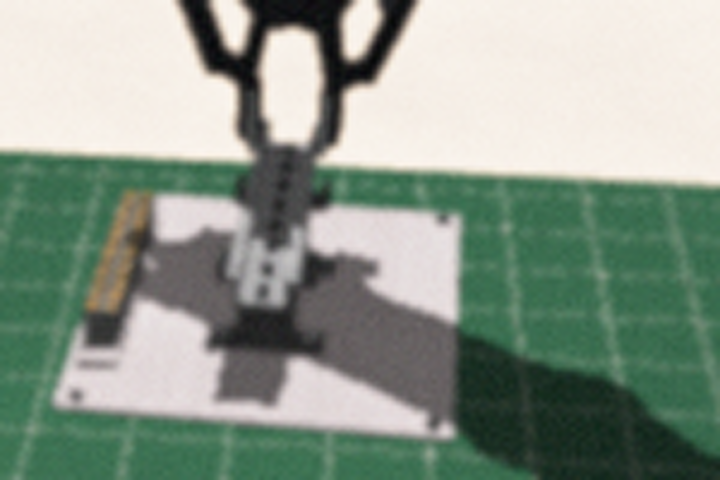

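apply_moves --dp '[[0, 0.027, 0.03], [0, 0, 0.03], [0, 0, 0.02], [0, 0, 0]]' --twist '[[-0.001, 0, -0.002], [0, 0, 0], [0, 0, 0], [0, 0, 0]]' --jaw '[255, 255, 255, 255]'

```text
clock: 12.0
tcp_pos: [0.5133, -0.316, 0.2263]
orientation: [-3.123, 0.092, -0.0]
contact_force: [1.4, -0.5, -1.3]
grip_width: 0.032
```

```bash
python3 go.py 0.5122 -0.3123 0.0702 -0.069 -1.2;python3 snap.py q scene wrist; python3 chk.py q 0.0535; python3 -c "
import cv2
j=cv2.imread('pics/q_scene.png')[150:270,90:270]
cv2.imwrite('pics/qz.png',cv2.resize(j,(720,480),interpolation=cv2.INTER_CUBIC))"
```

```text
t 12.0 grasp [ 0.5134 -0.3133  0.0716] z [ 5.000e-04  1.730e-02 -9.999e-01] yaw -0.059 F [ 1.4 -0.5 -1.3] M [-0.21  0.02 -0.01] w 0.032
dp units [-0.011  -0.0028  0.0121] twist units [0.0017 0.0003 0.0047] mm 1.9902968184936773 deg 0.6084526853726974
12.0 [ 0.5133 -0.316   0.2263] [-3.1229  0.0922 -0.    ] F [ 1.4 -0.5 -1.3] M [-0.21  0.02 -0.01] w 0.032
y ends [-0.3413 -0.3384 -0.3374 -0.3363] [-0.1409 -0.1405 -0.14   -0.1396]
x centre fit (slope, at -.239) 0.0362 0.5175 ztop slope 0.0082 0.0615 16
```

View pics/qz.png

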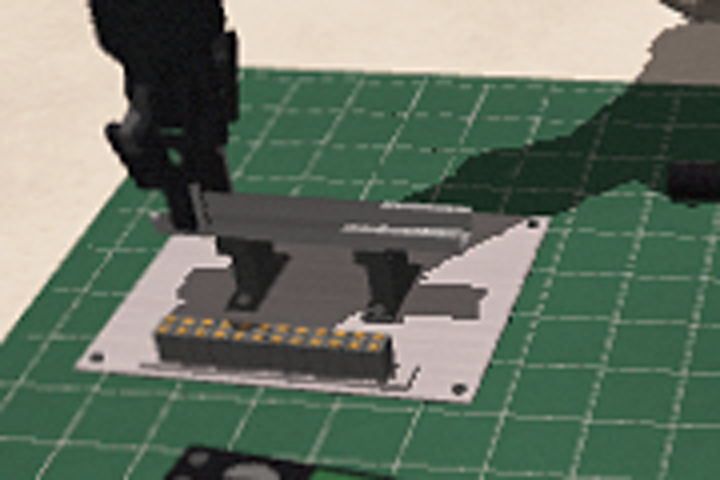

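View pics/q_wrist.png

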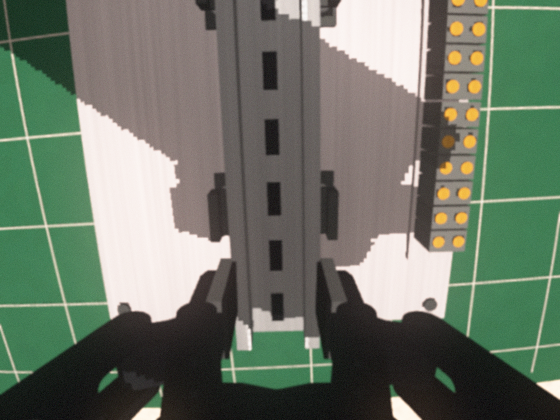

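apply_moves --dp '[[-0.005, -0.005, 0.012], [0, 0, 0.01], [0, 0, 0]]' --twist '[[0.001, 0, 0], [0, 0, 0], [0, 0, 0]]' --jaw '[255, 255, 255]'

```text
clock: 12.4
tcp_pos: [0.513, -0.3154, 0.2253]
orientation: [-3.121, 0.092, -0.002]
contact_force: [-0.3, 0.8, -1.1]
grip_width: 0.0315
```

```bash
python3 go.py 0.5122 -0.3123 0.0702 -0.065 -1.0
```

```text
t 12.4 grasp [ 0.5133 -0.3124  0.0706] z [ 0.0018  0.0192 -0.9998] yaw -0.0591 F [-0.3  0.8 -1.1] M [-0.06  0.06 -0.02] w 0.0315
dp units [-0.0083 -0.0028  0.0034] twist units [-0.0009 -0.0003  0.0028] mm 1.1279546944296504 deg 0.3585772845046193
```

Contact is beginning; a bit lower, then release.

apply_moves --dp '[[0, 0, 0.012], [0, 0, 0.01], [0, 0, 0]]' --twist '[[0, 0, 0], [0, 0, 0], [0, 0, 0]]' --jaw '[255, 255, 255]'

```text
clock: 12.7
tcp_pos: [0.513, -0.3155, 0.2253]
orientation: [-3.121, 0.092, -0.003]
contact_force: [-0.7, 0.5, -2.0]
grip_width: 0.0317
```

```bash
python3 go.py 0.5122 -0.3123 0.0702 -0.065 -1.0
```

```text
t 12.7 grasp [ 0.5133 -0.3125  0.0706] z [ 0.0023  0.0195 -0.9998] yaw -0.0593 F [-0.7  0.5 -2. ] M [-0.13  0.09  0.01] w 0.0317
dp units [-0.0083 -0.0037  0.0036] twist units [-0.001  -0.0005  0.0028] mm 1.1655133460759253 deg 0.35673779308080505
```

apply_moves --dp '[[0, 0, 0.025], [0, 0, 0]]' --twist '[[0, 0, 0], [0, 0, 0]]' --jaw '[255, 255]'

```text
clock: 12.9
tcp_pos: [0.513, -0.3158, 0.2251]
orientation: [-3.12, 0.093, -0.003]
contact_force: [-1.3, 0.9, 0.7]
grip_width: 0.032
```

```bash
python3 go.py; python3 snap.py s scene; python3 chk.py s .052
```

```text
t 12.9 grasp [ 0.5134 -0.3127  0.0704] z [ 0.0027  0.0196 -0.9998] yaw -0.0597 F [-1.3  0.9  0.7] M [0.41 0.33 0.05] w 0.032
12.9 [ 0.513  -0.3158  0.2251] [-3.1205  0.0932 -0.0033] F [-1.3  0.9  0.7] M [0.41 0.33 0.05] w 0.032
y ends [-0.3416 -0.3405 -0.3392 -0.3346] [-0.1407 -0.1406 -0.1399 -0.1398]
x centre fit (slope, at -.239) 0.0352 0.5176 ztop slope 0.0194 0.0611 16
```

apply_moves --dp '[[0, 0, 0], [0, 0, 0], [0, 0, 0], [0, 0, 0], [0, 0, -0.2], [0, 0, -0.3], [0, 0, -0.3], [0, -0.1, -0.3], [0, -0.2, -0.1], [0, 0, 0]]' --twist '[[0, 0, 0], [0, 0, 0], [0, 0, 0], [0, 0, 0], [0, 0, 0], [0, 0, 0], [0, 0, 0], [0, 0, 0], [0, 0, 0], [0, 0, 0]]' --jaw '[210, 170, 120, 60, 0, 0, 0, 0, 0, 0]'

```text
clock: 13.95
tcp_pos: [0.5156, -0.2824, 0.3735]
orientation: [-3.12, 0.096, -0.005]
contact_force: [0.9, 0.1, -0.6]
grip_width: 0.0856
```

```bash
python3 go.py; python3 snap.py u scene wrist side; python3 chk.py u .0535; python3 -c "
import cv2
j=cv2.imread('pics/u_scene.png')[150:270,90:270]
cv2.imwrite('pics/uz.png',cv2.resize(j,(720,480),interpolation=cv2.INTER_CUBIC))
j=cv2.imread('pics/u_side.png')[100:200,260:410]
cv2.imwrite('pics/us.png',cv2.resize(j,(720,480),interpolation=cv2.INTER_CUBIC))"
```

```text
t 13.95 grasp [ 0.5162 -0.2793  0.2188] z [ 0.0038  0.0198 -0.9998] yaw -0.0613 F [ 0.9  0.1 -0.6] M [-0.06 -0.07  0.02] w 0.0856
13.95 [ 0.5156 -0.2824  0.3735] [-3.1202  0.0957 -0.005 ] F [ 0.9  0.1 -0.6] M [-0.06 -0.07  0.02] w 0.0856
y ends [-0.3409 -0.3401 -0.3388 -0.3385] [-0.1405 -0.1401 -0.14   -0.1389]
x centre fit (slope, at -.239) 0.0322 0.5174 ztop slope -0.0007 0.0605 16
```

View pics/uz.png

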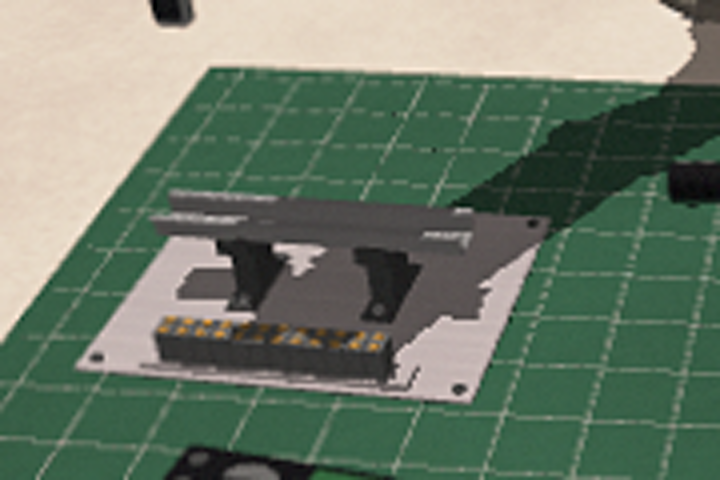

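View pics/us.png

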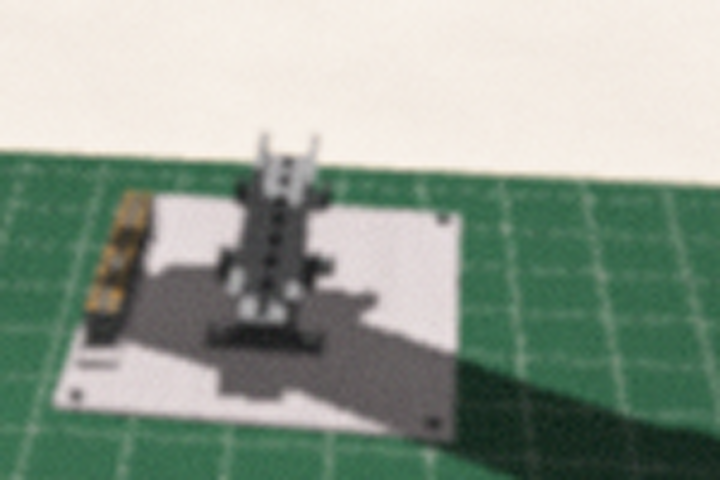

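View pics/u_wrist.png

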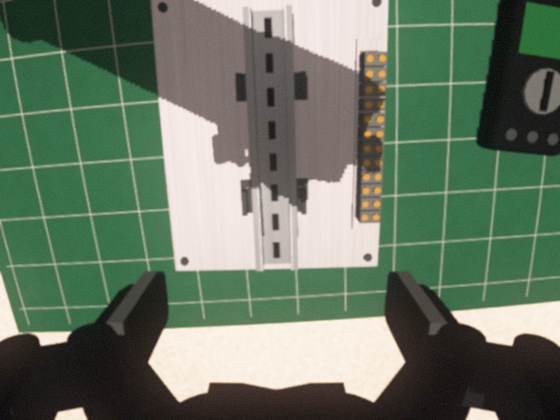

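```bash
python3 - <<'E'
from h import *
import pickle
o,f=pickle.load(open("u_wrist.pkl","rb"))
P=cloud(f,o);x,y,z=np.moveaxis(P,2,0)
q=P[(z>.056)&(z<.066)&(y<-.1)&(y>-.38)&(abs(x-.517)<.05)]
s=np.sort(q[:,1]);print("rail y",s[[3,-4]],"mid",(s[3]+s[-4])/2)
for s_ in(-1,1):
  for c in(-.283,-.194):
    b=P[(z>.045)&(z<.056)&(abs(y-c)<.03)&((x-.517)*s_>.019)&(abs(x-.517)<.045)]
    if len(b)>3: print("ear",c,s_,len(b),b[:,1].min().round(4),b[:,1].max().round(4),b[:,0].min().round(4),b[:,0].max().round(4))
for yy in(-.3,-.26,-.22,-.18):
    b=q[abs(q[:,1]-yy)<.004];print(yy,b[:,0].min().round(4),b[:,0].max().round(4))
# others unmoved
f=pickle.load(open("u_scene.pkl","rb"))[1];P=cloud(f);x,y,z=np.moveaxis(P,2,0)
m=((z>.012)&(z<.085)&(x>.3)&(x<1)&(abs(y)<.5)).astype(np.uint8)
k,l,st,c=cv2.connectedComponentsWithStats(m)
for i in range(1,k):
    if st[i,4]>150:
        rc=cv2.minAreaRect(P[l==i][:,:2].astype(np.float32)*1000);print(np.round(rc[0],1),np.round(rc[1]),round(rc[2],1))
E
```

```text
rail y [-0.33997143 -0.13992744] mid -0.23994943580850558
ear -0.283 -1 263 -0.2937 -0.2733 0.4902 0.498
ear -0.194 -1 201 -0.2038 -0.1842 0.493 0.498
ear -0.283 1 203 -0.2952 -0.275 0.5361 0.5424
ear -0.194 1 314 -0.2053 -0.1856 0.5363 0.545
-0.3 0.499 0.5335
-0.26 0.4996 0.5346
-0.22 0.5006 0.5355
-0.18 0.5013 0.5361
[488.7 265.1] [210. 227.] 5.7
[382.4  35.7] [ 26. 138.] 2.3
[ 522.  -240.7] [202.  50.] 88.4
[ 601.2 -243.2] [146.  25.] 87.9
[ 747.2 -195.5] [131.  71.] 83.3
[764.3  18.5] [58. 56.] 38.2
```

```bash
python3 -c "
from bench import r
o=r.get_obs();print(o['contact_force'],o['clock']);print(r.hand_in())"
```

```text
[ 0.85701006 -0.45297867  0.55927961] 14.1
the job is handed in; nothing more can be done
None
```

The rail is out of the box and lying in the two panel brackets, open side up and let go of. I handed the job in at 14.1 s with the gripper open and clear.

- **Getting it out:** I gripped the rail in the open part of the box and raised and tilted it. I then shifted it about 18 mm sideways to line up with the slot and pushed its front end about 60 mm out. After regripping outside, I drew it clear along its own line, with contact-force readings of only about 3 N at most.
- **Last checks:** The rail is level, with its top at 60.5 mm (60 mm expected). Its middle is within about 1 mm of the point half-way between the brackets, so about the same length sticks out at each end. It lies between the ears on both sides.
- **Other objects:** The box, spool, meter and screwdriver positions agree with the first picture to within about 2 mm, which is the camera accuracy. The spool's angle reading changed, but it is round, so that reading means nothing.
- **Disagreements:**
  - The rail sat about 2° askew in the second grip; I allowed for this when placing it.
  - One pitch estimate from the wrist camera came out about 2° too large compared with the depth points in both camera views, so I didn't use it.
  - A wrist-camera estimate of the panel's position along the rail was about 7 mm off the bracket positions, so I went by the brackets.

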